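# Fit a quick-change pickup flush in a guitar body

### The job

Fit the wide pickup in the guitar body on the sloping rest. First mute the body by pulling its push-pull knob straight out until it clicks; then press the wide pickup into the empty black-lined slot until it snaps home and is flush with the wood all round, and finally push the knob fully back in. Leave the narrow pickup, the tape and the screwdriver where they are.

Things in the scene. Friction and masses are not known exactly. Their poses are not given: they have to be found in the camera images.
- humbucker: The wide pickup, to be fitted: loose metal-covered block 72 (x) x 38 (y) x 24 (z) mm, 0.11 kg, two rows of six pole heads on top. Origin: centre of its underside; z up out of its top. Lies flat on the bench, top up. Its long sides are plain flats to grip. Each short end has a groove 4 mm deep, 4 to 14 mm above the underside. Fits either way round.
- route (a point): The slot: centre of its mouth, in the plane of the body's wooden face. z points straight out of the face and leans 30 degrees from vertical, back to the robot's side; x points up the slope; y lies level, along the slot's length. Mouth 41.5 (x) x 75.5 (y) mm. Fingers do not fit in beside the pickup. The face is plain wood 55 mm either way along x from here.
- route_floor (a point): Centre of the slot's flat floor, 24 mm below the mouth, axes as route. With its underside here the wide pickup is level with the face.
- clip_point (a point): Midway between two spring balls, one in each short wall (y ends) of the slot, 17 mm below the face, each standing out 3.5 mm. They touch the pickup when it is still 10 mm proud, resist with 5 to 10 N (its weight alone will not seat it), and snap into its end grooves over the last 3 mm. If one end goes in first, press the higher end.
- guitar_body: Light wooden guitar body without neck, 240 x 148 x 40 mm, fixed on a plywood rest that slopes 30 degrees, low end to the robot. Origin on its underside; axes as route. A steel bridge, 10 mm high, 60 mm wide, begins 60 mm down the slope from the slot's centre.
- knob_top (a point): Centre of the flat top of the push-pull knob (moves with it), axes as route. The larger knob: dark cylinder 20 mm across, 18 mm high, underside 2 mm above the face when in. It is 65 mm down the slope from the slot and 50 mm to the right (-y), beside the bridge. The smaller knob, 100 mm to its left, is fixed.
- mute_knob (a joint): How far the push-pull knob is out along z, in m: 0 in (how it starts), 0.008 fully out. It goes over centre at 0.004 and snaps to the nearer end; leaving either end takes about 4 N.
- single_coil: The narrow pickup: loose, black, 74 (x) x 22 x 20 mm, one row of six pole heads; origin at the centre of its underside. It lies on the bench some 10 cm to one side of the wide one; not to be used.
- tape_roll: Loose roll of yellow masking tape lying flat, about 70 mm across, 24 mm high; origin at its underside. Behind the pickups and this roll the neck of the room's big acoustic guitar hangs 80 to 150 mm above the bench: pass over it.
- screwdriver_stubby: Loose stubby screwdriver, 108 mm long, 28 mm thick, lying behind the rest.
There are look-alikes about, which are no part of the job. Of the things like the humbucker, leave any that is green or turquoise; of the rest the larger one is meant.

How it is judged:
By the outcome, as a careful person would: the job done as asked, in the order asked, and still so for the second after the job is handed in, with the robot touching nothing.
It also fails if it takes over 56 s, if anything falls off the work surface, if the arm or the gripper's body presses on something with over 40 N, if the wrist force passes 120 N, or if a joint passes its speed limit or range.

### The arm

A 6-joint arm with a two-finger parallel gripper is mounted at the origin on a cart in front of the work surface, level with it; the furniture and walls round the work are solid. World frame = base frame: x ahead of the robot, y to its left, z up, the work surface at z = 0. Lengths are in m, angles in degrees, forces in N, time in s.
With the tool pointing down it reaches from about 0.3 to 0.75 m from the base axis. Payload 8.5 kg.
Tool frame: the origin (TCP) lies at the very end of the fingers, on their centre line; the grasp point (between the pads) lies 19 mm behind it; z points along the fingers, y is the line along which they close (so a half turn about z gives the same grasp; the last joint's range is limited). The gripper opens to 85 mm and grips with 20 to 120 N. Pads are 22 mm wide; open, the fingers measure 114 mm over their backs; the gripper's body (76 mm by 85 mm) begins 54 mm behind the grasp point. The pads swing forward as they close: fully open they stand 13 mm farther back than shut.
Start: joints at [64.383, 21.807, 74.336, -0, 83.858, -12.336], TCP at [0.126, 0.535, 0.202] pointing down, gripper open.
Joint ranges: [-178.18, 178.18], [-50.72, 133.34], [12.68, 142.11], [-81.47, 261.47], [9.98, 163.14], [-165.26, 165.26]. Speed limits (degrees/s): [136.94, 136.94, 180, 180, 180, 180].

### API

Orientations are given as a 3x3 rotation matrix whose columns are the frame's x, y, z axes.
In Python, from rig import env, optics, spotter gives the robot as it stands.
- The arm moves only by the shell command python3 -m crank 'ROWS' [FORCE]. ROWS is JSON, one flat list of numbers, 5 for each row, row after row: the finger opening in cm, from 0 to 8.54, then the shift along the tool's x, y, z in cm, then the turn about the tool's z in rad. A call has exactly 8 rows; each row shifts and turns the commanded pose from where the row before left it, along the tool's axes as they then stand; what a row does not reach is not made up. A row lasts 1/12 s, in which the tool goes at most 41.7 mm and 7.16 degrees, less where a joint would pass 70% of its speed; a pose out of reach is approached as far as the arm can. A call is refused whole if a number of a shift passes 4.17 or a number of a turn 0.125, either way. A call with a gripper value outside its range is refused whole. The fingers move at their own pace and stop on an object; FORCE is the grip in N (left out, the last holds). Time passes only in rows, so rows that do not move let the fingers close, or fill a call up. It gives the time, the measured TCP pose, the force, the opening and the grip force at its end, in the units of the state.
- env.observe(): the state, without advancing time (a new reading comes with each control period).
- optics.get_image(name): name is "scene" or "top" or "wrist"; returns a dict with "color" (400x640x3 uint8, red, green, blue), "intrinsics" (3x3 intrinsics, pixels), "distortion" ([k1, k2, p1, p2, k3] as OpenCV has them; the pictures are not rectified), "pose" (4x4, takes a point from camera to world coordinates). Camera axes: x right, y up, looking along -z (the intrinsics and any distortion apply to the point x, -y, -z); pixel columns grow to the right and rows downward; lengths in m; the calibration is good to about 2 mm. A picture is of the moment at which its call begins. There is no depth.
- env.close_job(): hands the job in; it is judged then, once.
Trained networks look in a picture, given as the dict that the camera call returned (one of the last four; its "shot" number tells which), for a name from the list of things; names that differ only in an ending like _2 or _b are one class to them, and where a whole thing is asked for, a point or a joint stands for the part that bears it (a point fixed in the world has none). Each returns a list of dicts, best first, with "score" (0 to 1); they miss things now and then, are a little off and sometimes report something else, mostly with a low value. They report only what shows in the picture. A call takes as long as a camera call. They do not tell look-alikes from the thing itself.
- spotter.look_for(picture, query): "at" ([column, row] as shares, 0 to 1, of the picture: columns of its width, rows of its height, amid what is visible of it).
The state is a dict: "time_s": time; "q": joint angles; "qvel": joint speeds; "joint_efforts": joint torques, N m; "position": TCP position; "tool_rot": TCP orientation; "ft_force": force on the tool from outside, world axes, zero at the start; "wrist_torque": the same for the moment, N m; "grip_width": finger opening in m; "gripper_force": force on a finger pad.
Only numpy, scipy, OpenCV 4.12 (cv2) and the standard library are available. Lean on these libraries where they do the work, as an engineer would, in place of code of your own. Each camera call takes 0.05 s, during which the arm holds its last target. There are 200 camera calls.

## Working session

There is one attempt and no reset: what is moved stays moved. The work goes in short steps, Python scripts to look and compute and a shell command to move; the robot and the scene stay as the last step left them, time stands still between calls to the robot, and variables do not carry over. Pictures are saved under pics/ and viewed, at most 10 in all, crops included, and the job is handed in when it is done.

```bash
ls; mkdir -p pics; cat > h.py <<'E'
import numpy as np,cv2,json
from rig import env,optics,spotter
def ray(p,uv):
    K=np.array(p["intrinsics"],float);D=np.array(p["distortion"],float)
    q=cv2.undistortPoints(np.array([[uv]],float),K,D)[0,0]
    T=np.array(p["pose"]);d=T[:3,:3]@np.array([q[0],-q[1],-1.]);return T[:3,3],d/np.linalg.norm(d)
def atz(p,uv,z):
    o,d=ray(p,uv);return o+d*(z-o[2])/d[2]
def proj(p,X):
    T=np.linalg.inv(np.array(p["pose"]));c=T[:3,:3]@np.array(X,float)+T[:3,3]
    c=np.array([c[0],-c[1],-c[2]])
    return cv2.projectPoints(c.reshape(1,1,3),np.zeros(3),np.zeros(3),np.array(p["intrinsics"],float),np.array(p["distortion"],float))[0].ravel()
def tri(obs):
    A=np.zeros((3,3));b=np.zeros(3);rs=[ray(p,uv) for p,uv in obs]
    for o,d in rs:
        M=np.eye(3)-np.outer(d,d);A+=M;b+=M@o
    X=np.linalg.solve(A,b);return X,[round(float(np.linalg.norm(np.cross(X-o,d)))*1000,1) for o,d in rs]
def find(p,n,k=4):
    return [(round(r["score"],2),np.round(np.array(r["at"])*[640,400],1)) for r in spotter.look_for(p,n)[:k]]
def save(p,name,box=None,s=1):
    im=p["color"][:,:,::-1]
    if box: im=im[box[1]:box[3],box[0]:box[2]]
    cv2.imwrite("pics/"+name,cv2.resize(im,None,fx=s,fy=s,interpolation=cv2.INTER_CUBIC))
E
python3 - <<'E'
from h import *
import pickle
np.set_printoptions(precision=4,suppress=True)
P={n:optics.get_image(n) for n in("scene","top")}
pickle.dump(P,open("P0.pkl","wb"))
for n,p in P.items():
    save(p,n+"0.png",s=1.25);print(n,np.array(p["pose"])[:3],p["intrinsics"][0])
    for o in("humbucker","single_coil","guitar_body","knob_top","tape_roll","screwdriver_stubby"):print(o,find(p,o))
print(env.observe())
E
```

```text
pics
scene [[ 0.7143  0.4855 -0.5041  0.132 ]
 [-0.6998  0.4877 -0.5219 -0.2589]
 [-0.0075  0.7256  0.6881  0.756 ]] [411.945   0.    317.567]
humbucker [(0.63, array([395. , 212.8])), (0.62, array([300.5, 292.1]))]
single_coil [(0.94, array([344.2, 346.8])), (0.69, array([306.4, 192.1]))]
guitar_body [(0.72, array([241.1, 165.1]))]
knob_top [(0.62, array([250. , 191.6]))]
tape_roll [(0.62, array([251.4, 257.2]))]
screwdriver_stubby [(0.84, array([305.9, 194.1]))]
top [[-0.0515  0.9778 -0.2029  0.3793]
 [-0.9987 -0.0497  0.0141  0.2196]
 [ 0.0037  0.2034  0.9791  1.0814]] [438.654    0.     314.9314]
humbucker [(0.94, array([352.2, 267.3])), (0.76, array([370.1, 184.2])), (0.63, array([335.1, 193.7])), (0.6, array([343.3, 140.2]))]
single_coil [(0.49, array([411.7, 266.3]))]
guitar_body [(0.84, array([205. , 221.3]))]
knob_top [(0.4, array([245.5, 238. ]))]
tape_roll [(0.76, array([283.4, 268.8])), (0.47, array([203.6, 222.7]))]
screwdriver_stubby [(0.66, array([260.6, 183.8]))]
{'time_s': 0.7, 'q': array([ 64.3839,  21.8069,  74.3367,  -0.0009,  83.8591, -12.336 ]), 'qvel': array([-0.0462, -0.0686,  0.1003,  0.062 , -0.0456,  0.036 ]), 'joint_efforts': array([ -0.0014, -44.8257, -23.1431,  -0.0003,   0.0007,   0.    ]), 'position': array([0.1263, 0.5353, 0.2015]), 'tool_rot': array([[-0.9733,  0.2297, -0.    ],
       [ 0.2297,  0.9733, -0.    ],
       [-0.    , -0.    , -1.    ]]), 'ft_force': array([ 0.2665,  0.0317, -0.1223]), 'wrist_torque': array([0.0111, 0.0044, 0.0406]), 'gripper_force': 0.0, 'grip_width': 0.0853267765901504}
```

View pics/scene0.png

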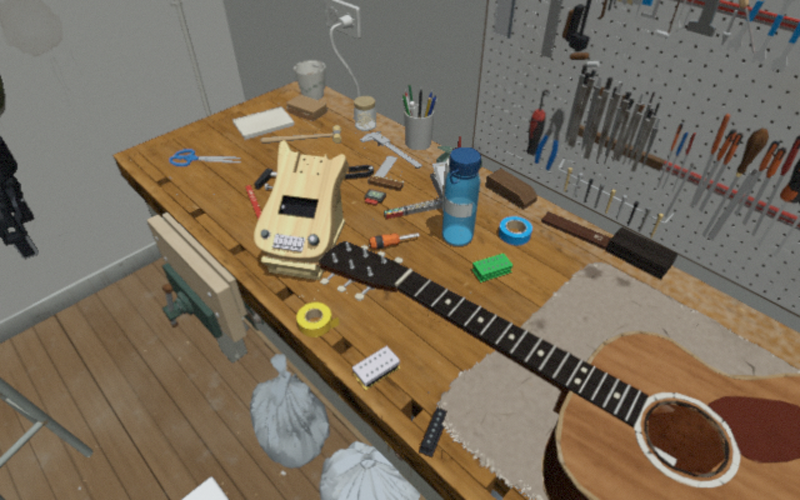

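View pics/top0.png

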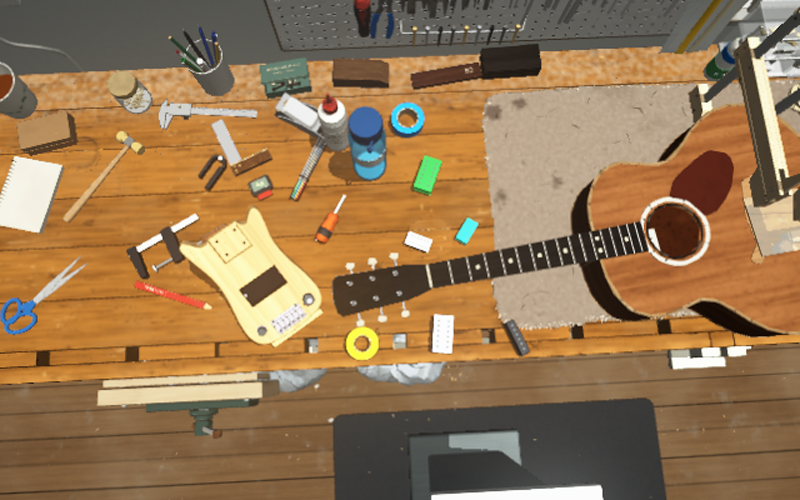

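The scene and top views agree on the layout. Pixels below are in the full-size top view.

- **Body and slot:** the body is around (205,221), its dark slot around (210,228), and the push-pull knob around (246,238).
- **Humbucker candidates:** (352,267) is large and white with two rows of poles. (335,194) is a small plain white one. (343,140) is green and (370,184) is turquoise.
- **Choice:** (352,267) fits, being neither green nor turquoise and larger than the other white one. I'll confirm it in a crop.

```bash
python3 - <<'E'
from h import *
import pickle
np.set_printoptions(precision=4,suppress=True)
P=pickle.load(open("P0.pkl","rb"));w=optics.get_image("wrist");P["wrist"]=w
pickle.dump(P,open("P0.pkl","wb"))
t,s=P["top"],P["scene"]
print("hb",atz(t,(352.2,267.3),.024),atz(s,(300.5,292.1),.024),"small",atz(t,(335,193.7),.02),"sc",atz(t,(411.7,266.3),.02),atz(s,(344.2,346.8),.02))
print("tape",atz(t,(288,275),.024),"body",tri([(t,(210,228)),(s,(237,165))]),"knob",tri([(t,(245.5,238)),(s,(250,191.6))]))
for o in("humbucker","guitar_body","knob_top"):print(o,find(w,o))
print(np.array(w["pose"]))
c=lambda p,b,z:cv2.resize(p["color"][b[1]:b[3],b[0]:b[2],::-1],z,interpolation=cv2.INTER_CUBIC)
a=np.hstack([c(t,(140,160,270,280),(325,300)),c(t,(320,230,430,290),(475,300))])
b=np.hstack([c(s,(195,110,285,220),(320,300)),c(w,(0,0,640,400),(480,300))])
cv2.imwrite("pics/m1.png",np.vstack([a,b]))
E
```

```text
hb [0.4397 0.1233 0.024 ] [0.4424 0.1166 0.024 ] small [0.623  0.1532 0.02  ] sc [ 0.4348 -0.0202  0.02  ] [ 0.4205 -0.0282  0.02  ]
tape [0.4293 0.2773 0.024 ] body (array([0.5351, 0.4393, 0.1256]), [0.3, 0.3]) knob (array([0.5131, 0.3652, 0.1001]), [0.4, 0.4])
humbucker []
guitar_body []
knob_top []
[[ 0.2293 -0.9346 -0.272   0.0575]
 [ 0.9733  0.22    0.0649  0.5514]
 [-0.0008 -0.2796  0.9601  0.3739]
 [ 0.      0.      0.      1.    ]]
```

View pics/m1.png

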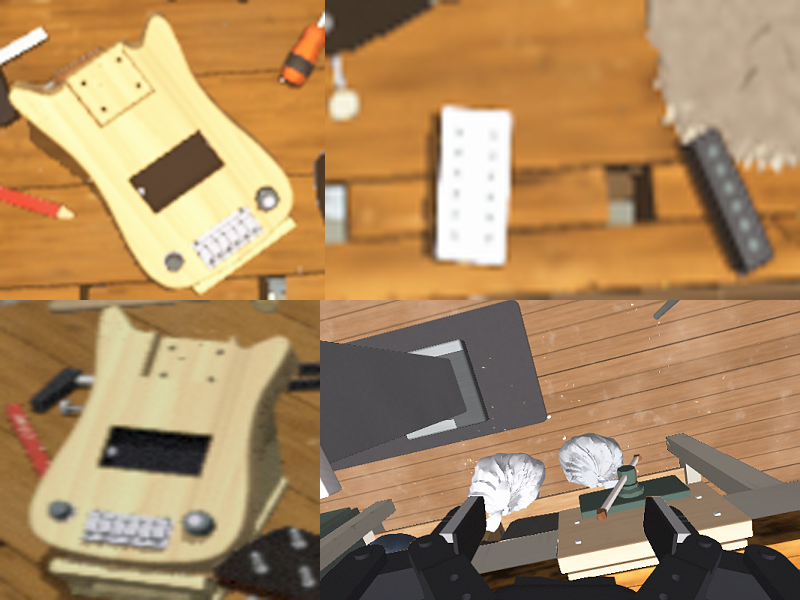

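The crop confirms the choice: the white block at (352,267) has two rows of six poles, with its long axis roughly along world x. The body, slot and larger knob are clear too. Next I fit the body pose from the slot corners and knob.

```bash
cat > fit.py <<'E'
from h import *
from scipy.optimize import least_squares
def Rr(psi):
    c,s=np.cos(psi),np.sin(psi);h=np.array([c,s,0]);C,S=np.cos(np.pi/6),np.sin(np.pi/6)
    X=h*C+np.array([0,0,S]);Y=np.array([-s,c,0]);return np.c_[X,Y,np.cross(X,Y)]
def fit(obs,x0):
    f=lambda v:np.concatenate([proj(p,v[:3]+Rr(v[3])@np.array(L))-uv for p,L,uv in obs])
    r=least_squares(f,x0,loss="soft_l1");return r.x,r.fun.reshape(-1,2)
E
python3 - <<'E'
from fit import *
import pickle
np.set_printoptions(precision=4,suppress=True)
P=pickle.load(open("P0.pkl","rb"));t,s=P["top"],P["scene"]
L=[(.02075,.03775,0),(.02075,-.03775,0),(-.02075,-.03775,0),(-.02075,.03775,0),(-.065,-.05,.02)]
tp=[(131,179),(206,131),(223,165),(156,212),(267,197)]
sp=[(110,127),(212,134),(207,176),(100,168),(199,218)]
ot=[(t,l,np.array([140+u/2.5,160+v/2.5])) for l,(u,v) in zip(L,tp)]
os=[(s,l,np.array([195+u/3.556,110+v/2.727])) for l,(u,v) in zip(L,sp)]
for o in(ot+os,ot,os):
    x,r=fit(o,[.53,.44,.12,.4]);print(x,np.degrees(x[3]));print(r.ravel().round(1));print(x[:3]+Rr(x[3])@np.array(L[4]))
# humbucker corners in top crop (scale 4.318,5; off 320,230)
C=[(443,106),(512,109),(507,265),(436,261)]
W=[atz(t,(320+(u-325)/4.318,230+v/5),.024)[:2] for u,v in C];print(np.array(W));print(np.mean(W,0),[np.linalg.norm(W[i]-W[i-1]) for i in range(4)])
E
```

```text
[0.536  0.4356 0.1256 0.5999] 34.37350606020913
[-0.9 -0.8 -2.4 -2.2  2.  -1.5  0.8  0.2  1.8 -0.1 -0.4 -0.7  0.3  0.2
 -1.9  0.8 -1.4 -0.  -0.7  0.9]
[0.5095 0.3569 0.1104]
[0.5425 0.4478 0.0733 0.585 ] 33.51715348573067
[-0.  -0.3 -2.7 -0.3  0.9 -0.1  0.9  0.1 -0.4  0.7]
[0.5148 0.3695 0.0581]
[0.5492 0.4553 0.1068 0.6288] 36.027044636410174
[ 0.3 -0.2  0.4  0.1 -1.3  0.2 -0.3  0.1  0.5 -0.2]
[0.525  0.3759 0.0916]
[[0.4787 0.1324]
 [0.4752 0.094 ]
 [0.4015 0.1022]
 [0.4054 0.1411]]
[0.4402 0.1174] [np.float64(0.07376954640761604), np.float64(0.038520267316900815), np.float64(0.0741774353883809), np.float64(0.0390927223076709)]
```

Estimates so far, with the body yaw about 34.5°:

| Point | x (m) | y (m) | z (m) |
|---|---|---|---|
| Slot mouth centre | 0.537 | 0.438 | 0.122 |
| Knob top | 0.513 | 0.363 | 0.10 |

Next I turn the tool so its y axis is level along route y, and rise to a close view.

```bash
python3 -m crank '[8.5,0,0,-0.9,-0.119, 8.5,0,0,-0.9,-0.119, 8.5,0,0,-0.9,-0.119, 8.5,0,0,-0.9,-0.119, 8.5,0,0,-0.9,-0.119, 8.5,0,0,-0.9,-0.119, 8.5,0,0,-0.9,-0.119, 8.5,0,0,0,0]' 20
cat > go.py <<'E'
import sys
from h import *
def delta(tgt,R=None):
    s=env.observe();R=s["tool_rot"];d=R.T@(np.array(tgt)-s["position"])*100
    print("tcp",s["position"].round(4),"xang",round(np.degrees(np.arctan2(R[1,0],R[0,0])),1),"F",s["ft_force"].round(1),"w",round(s["grip_width"],4),"t",round(s["time_s"],2),"j6",s["q"][5].round(0));print("delta cm tool",d.round(2))
if __name__=="__main__": delta([float(a) for a in sys.argv[1:4]])
E
python3 go.py .52 .405 .265
```

```text
time_s: 1.57
position: [0.1266, 0.5358, 0.2662]
tool_rot: [[-0.822, -0.569, 0.001], [-0.569, 0.822, 0.003], [-0.003, 0.002, -1.0]]
ft_force: [-0.3, -0.4, -0.1]
grip_width: 0.085
gripper_force: 0.0
tcp [0.1266 0.5358 0.2662] xang -145.3 F [-0.3 -0.4 -0.1] w 0.085 t 1.57 j6 -60.0
delta cm tool [-24.91 -33.14   0.14]
```

```bash
python3 -m crank '[8.5,-2.4,-3.2,0,0, 8.5,-2.4,-3.2,0,0, 8.5,-2.4,-3.2,0,0, 8.5,-2.4,-3.2,0,0, 8.5,-2.4,-3.2,0,0, 8.5,-2.4,-3.2,0,0, 8.5,-2.4,-3.2,0,0, 8.5,-2.4,-3.2,0,0]' >/dev/null; python3 go.py .52 .405 .265
```

```text
tcp [0.4311 0.4317 0.2639] xang -145.8 F [ 0.7 -0.   0.1] w 0.085 t 2.23 j6 -90.0
delta cm tool [-5.85 -7.2  -0.11]
```

```bash
python3 -m crank '[4,-2,-2.4,0,0, 4,-2,-2.4,0,0, 4,-1.5,-1.8,0,0, 4,0,0,0,0, 4,0,0,0,0, 4,0,0,0,0, 4,0,0,0,0, 4,0,0,0,0]'>/dev/null; python3 go.py .52 .405 .265; python3 - <<'E'
from h import *
import pickle
w=optics.get_image("wrist");pickle.dump(w,open("w1.pkl","wb"));save(w,"w1.png",s=1.25)
for o in("guitar_body","knob_top"):print(o,find(w,o))
E
```

```text
tcp [0.5111 0.4101 0.265 ] xang -145.5 F [-0.5  0.7  0.1] w 0.04 t 2.9 j6 -96.0
delta cm tool [-0.45 -0.92 -0.  ]
guitar_body [(0.73, array([330.3, 222.1]))]
knob_top [(0.88, array([284.9, 149.6]))]
```

View pics/w1.png

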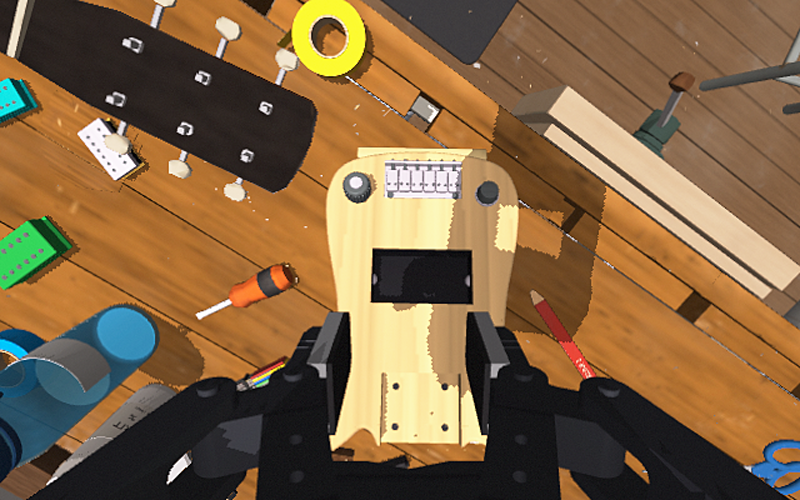

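The wrist view shows the slot clearly. In 800-px picture coordinates its corners are (373,249), (472,251), (472,304) and (371,302). The push-pull knob is at (357,185), next to the bridge at (422,180). The headstock lies left of the knob, about 5 cm clear.

```bash
python3 - <<'E'
from fit import *
import pickle
np.set_printoptions(precision=4,suppress=True)
w=pickle.load(open("w1.pkl","rb"))
g=cv2.cvtColor(w["color"],cv2.COLOR_RGB2GRAY)
c=np.array([(373,249),(472,251),(472,304),(371,302)],np.float32)/1.25
c2=cv2.cornerSubPix(g,c.reshape(-1,1,2).copy(),(4,4),(-1,-1),(3,50,.01)).reshape(-1,2);print(c,c2)
a,b=.02075,.03775
L=[(-a,-b,0),(-a,b,0),(a,b,0),(a,-b,0)]
o=[(w,l,u) for l,u in zip(L,c2)]
for oo in(o,o+[(w,(-.065,-.05,.02),np.array([284.9,148.]))]):
    x,r=fit(oo,[.537,.438,.12,.6]);print(x,np.degrees(x[3]),r.ravel().round(1))
R=Rr(x[3])
print("knob",x[:3]+R@np.array([-.065,-.05,.02]),proj(w,x[:3]+R@np.array([-.065,-.05,.02]))*1.25)
P=pickle.load(open("P0.pkl","rb"))
for n in("top","scene"):print(n,[proj(P[n],x[:3]+R@np.array(l)).round(1) for l in L+[(-.065,-.05,.02)]])
np.save("route.npy",x)
E
```

```text
[[298.4 199.2]
 [377.6 200.8]
 [377.6 243.2]
 [296.8 241.6]] [[297.5488 198.3329]
 [376.9503 199.7468]
 [377.7986 243.0893]
 [296.2661 241.5418]]
[0.5373 0.44   0.1205 0.5841] 33.464484605115445 [ 0.2 -0.1 -0.  -0.1 -0.1  0.  -0.1  0.2]
[0.538  0.4405 0.1185 0.5877] 33.67076872516084 [ 0.4  0.4 -0.3  0.1 -0.2 -0.1  0.3  0.3 -0.1 -0.7]
knob [0.5105 0.3622 0.1034] [356.0054 184.0833]
top [array([229.6, 224.5]), array([201.6, 244.5]), array([190.1, 230.3]), array([218.7, 210.1]), array([246.7, 238.7])]
scene [array([251. , 176.4]), array([221.7, 172.4]), array([225.7, 156.8]), array([254.7, 160.5]), array([249.6, 191.8])]
```

```bash
python3 go.py .5069 .36 .14
```

```text
tcp [0.5116 0.4098 0.2649] xang -145.5 F [-0.7 -0.  -0.3] w 0.0397 t 3.05 j6 -96.0
delta cm tool [ 3.21 -3.84 12.49]
```

```bash
python3 -m crank '[3.2,0,0,0,0.016, 3.2,1.6,-1.95,1.5,0, 3.2,1.6,-1.95,1.5,0, 3.2,0,0,3.2,0, 3.2,0,0,3.2,0, 3.2,0,0,3,0, 3.2,0,0,0,0, 3.2,0,0,0,0]'>/dev/null; python3 go.py .5069 .36 .098
```

```text
tcp [0.5067 0.3592 0.1403] xang -146.5 F [ 0.6 -0.6  0.7] w 0.0321 t 3.72 j6 -99.0
delta cm tool [-0.07  0.06  4.23]
```

```bash
python3 -m crank '[3.2,0,0.06,1.5,0, 3.2,0,0,1.5,0, 3.2,0,0,0.8,0, 3.2,0,0,0.4,0, 3.2,0,0,0,0, 3.2,0,0,0,0, 3.2,0,0,0,0, 3.2,0,0,0,0]'>/dev/null; python3 go.py .5069 .36 .098; python3 - <<'E'
from h import *
w=optics.get_image("wrist");save(w,"w2.png",(150,60,470,260),2.5)
E
```

```text
tcp [0.5071 0.36   0.0994] xang -146.5 F [ 0.6 -0.3 -0.1] w 0.0319 t 4.38 j6 -99.0
delta cm tool [0.01 0.01 0.14]
```

View pics/w2.png

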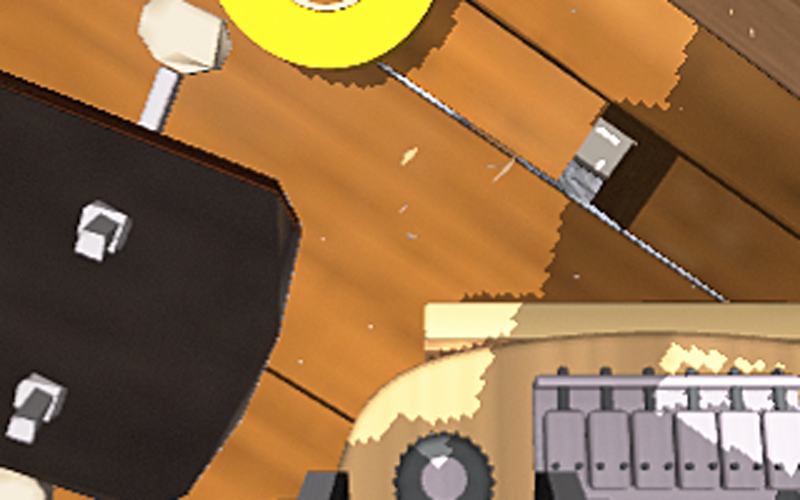

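The knob sits at about (445,465), centred between the fingertips, so I close on it.

```bash
python3 -m crank '[3.2,0,0,0.15,0, 1.4,0,0,0,0, 1.4,0,0,0,0, 1.4,0,0,0,0, 1.4,0,0,0,0, 1.4,0,0,0,0, 1.4,0,0,0,0, 1.4,0,0,0,0]' 50; python3 go.py .5069 .36 .098
```

```text
time_s: 5.1
position: [0.5067, 0.3598, 0.097]
tool_rot: [[-0.834, -0.552, -0.0], [-0.552, 0.834, -0.0], [0.0, 0.0, -1.0]]
ft_force: [0.3, -0.4, 0.0]
grip_width: 0.0141
gripper_force: 0.0
tcp [0.5067 0.3598 0.097 ] xang -146.5 F [ 0.3 -0.4  0. ] w 0.0141 t 5.1 j6 -99.0
delta cm tool [-0.03  0.01 -0.1 ]
```

It closed to 14 mm without any force, so the tips are above or beside the knob. I'll look.

```bash
python3 - <<'E'
from h import *
w=optics.get_image("wrist");s=optics.get_image("scene")
c=lambda p,b,z:cv2.resize(p["color"][b[1]:b[3],b[0]:b[2],::-1],z,interpolation=cv2.INTER_CUBIC)
cv2.imwrite("pics/w3.png",np.hstack([c(w,(220,200,420,350),(480,360)),c(s,(210,140,290,230),(320,360))]))
E
```

```text
(no output)
```

View pics/w3.png

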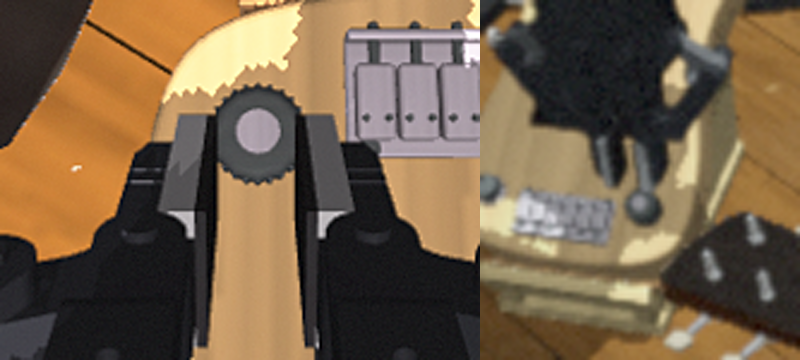

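```bash
python3 - <<'E'
from fit import *
np.set_printoptions(precision=4,suppress=True)
w=optics.get_image("wrist");s=env.observe();p=s["position"];R=s["tool_rot"]
print(w["intrinsics"][0],find(w,"knob_top"))
for x in(.011,0,-.011):
  for z in(0,-.005,-.01):print(x,z,[proj(w,p+R@np.array([x,y,z])).round(1) for y in(-.007,.007)])
x=np.load("route.npy");A=Rr(x[3])
for z in(.02,.015):print("knob",[proj(w,x[:3]+A@np.array([-.065,-.05+y,z])).round(1) for y in(-.01,0,.01)])
for z in (.095,.1,.105):print(z,atz(w,(327.9,255),z))
E
```

```text
[356.3628   0.     326.2396] [(0.95, array([325.7, 254.7]))]
0.011 0 [array([313.2, 221. ]), array([340.6, 221. ])]
0.011 -0.005 [array([312.8, 224.3]), array([341. , 224.3])]
0.011 -0.01 [array([312.5, 227.8]), array([341.4, 227.8])]
0 0 [array([313.4, 241. ]), array([340.3, 241. ])]
0 -0.005 [array([313.1, 244.8]), array([340.7, 244.8])]
0 -0.01 [array([312.7, 248.8]), array([341.1, 248.8])]
-0.011 0 [array([313.6, 260.4]), array([340.1, 260.4])]
-0.011 -0.005 [array([313.3, 264.6]), array([340.4, 264.6])]
-0.011 -0.01 [array([312.9, 269. ]), array([340.8, 269.1])]
knob [array([306.9, 254.1]), array([326.7, 254.1]), array([346.4, 254.1])]
knob [array([307.4, 255.1]), array([326.7, 255. ]), array([345.9, 255. ])]
0.095 [0.5138 0.3651 0.095 ]
0.1 [0.5119 0.3638 0.1   ]
0.105 [0.51   0.3625 0.105 ]
```

The knob projects where predicted, so the fingertips must stand well behind the stated TCP at this opening. A gentle touch on the knob top will show by how much.

```bash
python3 -m crank '[1.4,0,0,0.1,0, 1.4,0,0,0.1,0, 1.4,0,0,0.1,0, 1.4,0,0,0.1,0, 1.4,0,0,0.1,0, 1.4,0,0,0.1,0, 1.4,0,0,0,0, 1.4,0,0,0,0]' | egrep "pos|ft"
```

```text
position: [0.5067, 0.3597, 0.091]
ft_force: [-0.3, 0.4, 0.1]
```

```bash
python3 -m crank '[1.4,0,0,0.1,0, 1.4,0,0,0.1,0, 1.4,0,0,0.1,0, 1.4,0,0,0.1,0, 1.4,0,0,0.1,0, 1.4,0,0,0.1,0, 1.4,0,0,0.1,0, 1.4,0,0,0,0]' | egrep "pos|ft"; python3 - <<'E'
from h import *
w=optics.get_image("wrist");s=optics.get_image("scene")
c=lambda p,b,z:cv2.resize(p["color"][b[1]:b[3],b[0]:b[2],::-1],z,interpolation=cv2.INTER_CUBIC)
cv2.imwrite("pics/w4.png",np.hstack([c(w,(220,200,420,350),(480,360)),c(s,(230,150,280,206),(320,360))]))
E
```

```text
position: [0.5066, 0.3597, 0.0838]
ft_force: [0.2, 1.3, 0.2]
```

View pics/w4.png

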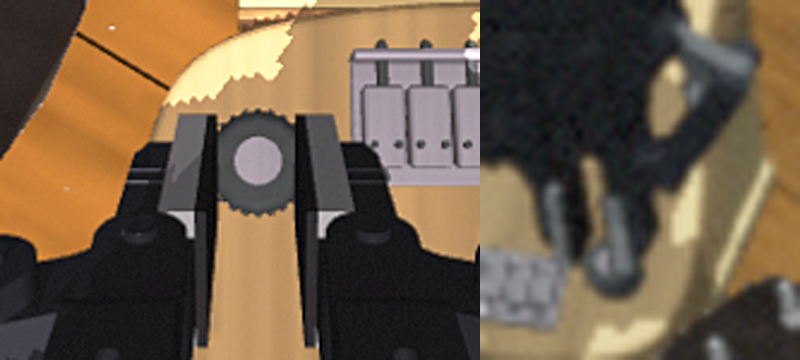

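Still no contact; the knob at (259,162) is now partly hidden behind the tips. Gap width and tip row both suggest the tips end about 30 mm behind the nominal TCP. I continue the touch test.

```bash
python3 -m crank '[1.4,0,0,0.1,0, 1.4,0,0,0.1,0, 1.4,0,0,0.1,0, 1.4,0,0,0.1,0, 1.4,0,0,0.1,0, 1.4,0,0,0.1,0, 1.4,0,0,0.1,0, 1.4,0,0,0,0]' | egrep "pos|ft"
```

```text
position: [0.5074, 0.3602, 0.0796]
ft_force: [-3.9, -1.8, 16.7]
```

Contact came at TCP z ≈ 0.080, so the tips end about 29 mm behind the nominal TCP, matching the camera. I back off, open, go down past the knob's rim and grip.

```bash
python3 -m crank '[1.4,0,0,-0.4,0, 3.2,0,0,-0.2,0, 3.2,0,0,0,0, 3.2,0,0,0,0, 3.2,0,0,0.4,0, 3.2,0,0,0.3,0, 3.2,0,0,0.3,0, 3.2,0,0,0,0]' | egrep "pos|ft|width"; python3 go.py .507 .36 .0705
```

```text
position: [0.5062, 0.3595, 0.0719]
ft_force: [0.1, -0.0, -0.2]
grip_width: 0.0318
tcp [0.5062 0.3595 0.0719] xang -146.5 F [ 0.1 -0.  -0.2] w 0.0318 t 8.07 j6 -99.0
delta cm tool [-0.09 -0.    0.14]
```

```bash
python3 -m crank '[3.2,0,0,0.12,0, 3.2,0,0,0,0, 1.4,0,0,0,0, 1.4,0,0,0,0, 1.4,0,0,0,0, 1.4,0,0,0,0, 1.4,0,0,0,0, 1.4,0,0,0,0]' 50| egrep "pos|ft|width|gripper"
```

```text
position: [0.5066, 0.3601, 0.0721]
ft_force: [-2.8, 2.7, 3.9]
grip_width: 0.0169
gripper_force: 48.9
```

```bash
python3 -m crank '[1.4,0.1,0,-0.17,0, 1.4,0.1,0,-0.17,0, 1.4,0.1,0,-0.17,0, 1.4,0.1,0,-0.17,0, 1.4,0.05,0,-0.1,0, 1.4,0,0,0,0, 1.4,0,0,0,0, 1.4,0,0,0,0]' 60| egrep "pos|ft|width|gripper"; python3 - <<'E'
from h import *
import pickle
w=optics.get_image("wrist");s=optics.get_image("scene");pickle.dump((w,s),open("k1.pkl","wb"))
c=lambda p,b,z:cv2.resize(p["color"][b[1]:b[3],b[0]:b[2],::-1],z,interpolation=cv2.INTER_CUBIC)
print(find(w,"knob_top"))
cv2.imwrite("pics/w5.png",np.hstack([c(w,(220,200,420,350),(480,360)),c(s,(230,150,280,206),(320,360))]))
E
```

```text
position: [0.5032, 0.3578, 0.0792]
ft_force: [0.7, 6.2, -3.1]
grip_width: 0.0159
gripper_force: 59.4
[(0.75, array([330. , 276.6])), (0.58, array([448.6, 276.7]))]
```

View pics/w5.png

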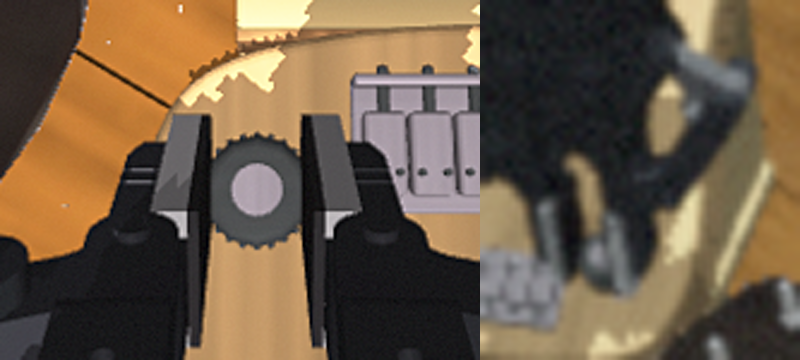

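```bash
python3 - <<'E'
from fit import *
import pickle
w,s=pickle.load(open("k1.pkl","rb"))
x=np.load("route.npy");A=Rr(x[3])
for z in(.02,.024,.028):print(z,[proj(w,x[:3]+A@np.array([-.065,-.05+y,z])).round(1) for y in(-.01,0,.01)])
E
```

```text
0.02 [array([304.4, 278.3]), array([326.1, 278.2]), array([347.8, 278.2])]
0.024 [array([303.9, 278. ]), array([326.1, 278. ]), array([348.3, 277.9])]
0.028 [array([303.3, 277.7]), array([326.1, 277.7]), array([348.8, 277.6])]
```

The viewing ray lies along the knob axis, so this view can't tell whether it is out. I release, move clear and compare the before and after scene pictures.

```bash
python3 -m crank '[4,0,0,0,0, 4,0,0,0,0, 4,0,0,-1,0, 4,0,0,-3,0, 4,0,0,-4,0, 4,0,0,-4,0, 4,3,0,-2,0, 4,4,0,0,0]' 20| egrep "pos|ft|width|gripper"; python3 - <<'E'
from fit import *
import pickle
s=optics.get_image("scene");t=optics.get_image("top");pickle.dump((s,t),open("k2.pkl","wb"))
P=pickle.load(open("P0.pkl","rb"));x=np.load("route.npy");A=Rr(x[3])
c=lambda p,b,z:cv2.resize(p["color"][b[1]:b[3],b[0]:b[2],::-1],z,interpolation=cv2.INTER_CUBIC)
b=(232,176,272,206);b2=(225,222,265,252)
cv2.imwrite("pics/w6.png",np.vstack([np.hstack([c(P["scene"],b,(400,300)),c(s,b,(400,300))]),np.hstack([c(P["top"],b2,(400,300)),c(t,b2,(400,300))])]))
for n,p in(("s",s),("t",t)):
  print(n,find(p,"knob_top"),[proj(p,x[:3]+A@np.array([-.065,-.05,z])).round(1) for z in(.02,.028)])
E
```

```text
position: [0.447, 0.319, 0.2247]
ft_force: [0.2, 0.2, -0.0]
grip_width: 0.0398
gripper_force: 0.0
s [(0.43, array([298.9, 292.4])), (0.37, array([250.1, 193.4]))] [array([249.6, 191.8]), array([248.7, 190.7])]
t [(0.22, array([353.3, 268.7]))] [array([246.7, 238.7]), array([247.3, 239.8])]
```

View pics/w6.png

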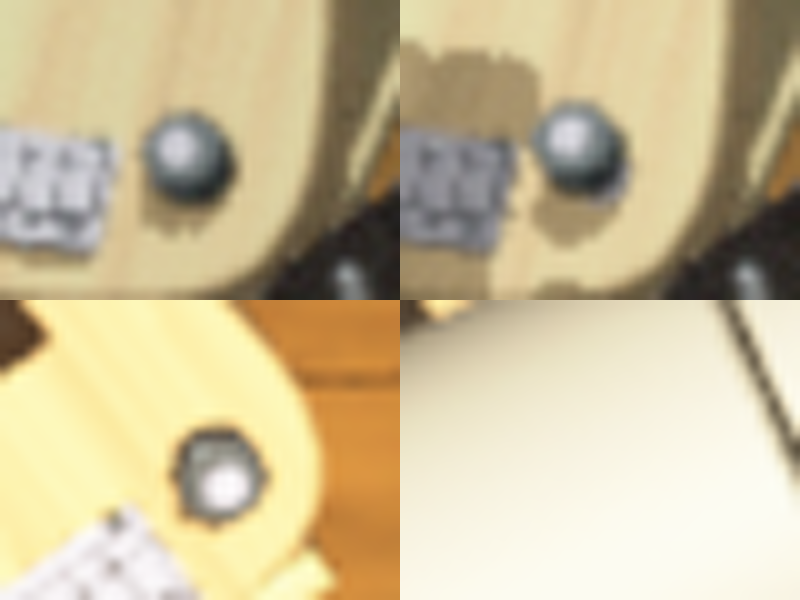

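The before and after crops show the knob shifted by about one pixel, as predicted for 8 mm, with a bright shaft now visible under it. So it is out. Now the humbucker: turn by 50° and go above it.

```bash
python3 -m crank '[8.5,0,0,0,-0.1245, 8.5,0,0,0,-0.1245, 8.5,0,0,0,-0.1245, 8.5,0,0,0,-0.1245, 8.5,0,0,0,-0.1245, 8.5,0,0,0,-0.1245, 8.5,0,0,0,-0.1245, 8.5,0,0,0,0]' 20|egrep "pos"; python3 go.py .44 .117 .14
```

```text
position: [0.4458, 0.3189, 0.2198]
tcp [0.4458 0.3189 0.2198] xang -96.3 F [0.3 0.2 0.4] w 0.0848 t 11.08 j6 -150.0
delta cm tool [20.13 -1.63  7.98]
```

```bash
python3 -m crank '[8.5,4,-0.3,0,0, 8.5,4,-0.3,0,0, 8.5,4,-0.3,0,0, 8.5,4,-0.3,0,0, 8.5,3.9,-0.3,0,0, 8.5,0,0,2.5,0, 8.5,0,0,2.5,0, 8.5,0,0,1,0]' |egrep "pos"; python3 -m crank '[8.5,0,0,0.5,0, 8.5,0,0,0,0, 8.5,0,0,0,0, 8.5,0,0,0,0, 8.5,0,0,0,0, 8.5,0,0,0,0, 8.5,0,0,0,0, 8.5,0,0,0,0]' |egrep "pos"; python3 go.py .44 .117 .14; python3 - <<'E'
from h import *
import pickle
w=optics.get_image("wrist");pickle.dump(w,open("w7.pkl","wb"));save(w,"w7.png",s=1.25)
print(find(w,"humbucker"))
E
```

```text
position: [0.4325, 0.1497, 0.157]
position: [0.4328, 0.1502, 0.1544]
tcp [0.4328 0.1502 0.1544] xang -99.0 F [-0.2 -0.6 -0.2] w 0.0849 t 12.42 j6 -165.0
delta cm tool [ 3.13 -1.22  1.53]
[(0.96, array([310.2, 154.2])), (0.87, array([  8.6, 223.2]))]
```

View pics/w7.png

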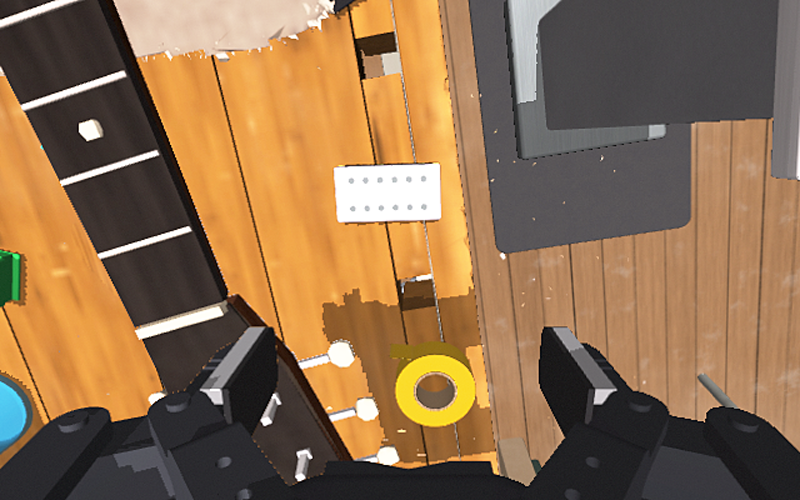

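The humbucker shows at (388,193) in the 800-px picture, with its long axis roughly horizontal. The neck runs from (60,0) to (300,450), with pegs near (340,352) and (365,408). Joint 6 is at its limit here, so I'll use the half-turned grasp. First, the clearances.

```bash
python3 - <<'E'
from h import *
import pickle
np.set_printoptions(precision=4,suppress=True)
w=pickle.load(open("w7.pkl","rb"));t=pickle.load(open("P0.pkl","rb"))["top"]
C=np.array([(334,168),(440,163),(441,219),(337,223)])/1.25
W=np.array([atz(w,c,.024)[:2] for c in C]);print(W,W.mean(0));e=W[0]-W[1];f=W[3]-W[2]
print([np.linalg.norm(W[i]-W[i-1]).round(4) for i in range(4)],[np.degrees(np.arctan2(v[1],v[0])).round(1) for v in(e,f)])
for n,uv in(("peg1",(340,352)),("peg2",(365,408)),("neck edge",(215,290)),("nut",(232,297)),("edge up",(165,150))):
    print(n,[atz(w,np.array(uv)/1.25,z).round(3)[:2] for z in(.08,.115,.15)])
for n,uv in(("neck at 440",(440,287)),("peg",(408,318)),("peg",(383,320)),("hs low",(400,302)),("hs low2",(345,312))):
    print("top",n,[atz(t,np.array(uv)/1.25,z).round(3)[:2] for z in(.08,.115,.15)])
E
```

```text
[[0.4761 0.0966]
 [0.4051 0.1044]
 [0.4096 0.1422]
 [0.4814 0.1338]] [0.4431 0.1193]
[np.float64(0.0376), np.float64(0.0714), np.float64(0.0381), np.float64(0.0723)] [np.float64(-6.3), np.float64(-6.6)]
peg1 [array([0.484, 0.204]), array([0.475, 0.187]), array([0.466, 0.17 ])]
peg2 [array([0.476, 0.245]), array([0.468, 0.222]), array([0.461, 0.2  ])]
neck edge [array([0.549, 0.153]), array([0.531, 0.144]), array([0.513, 0.134])]
nut [array([0.541, 0.159]), array([0.524, 0.149]), array([0.507, 0.138])]
edge up [array([0.555, 0.071]), array([0.536, 0.073]), array([0.517, 0.075])]
top neck at 440 [array([0.522, 0.123]), array([0.517, 0.126]), array([0.512, 0.13 ])]
top peg [array([0.469, 0.185]), array([0.465, 0.186]), array([0.462, 0.188])]
top peg [array([0.467, 0.231]), array([0.464, 0.23 ]), array([0.461, 0.23 ])]
top hs low [array([0.499, 0.198]), array([0.494, 0.199]), array([0.49, 0.2 ])]
top hs low2 [array([0.485, 0.299]), array([0.482, 0.297]), array([0.478, 0.294])]
```

The neck and pegs clear the gripper by more than 20 mm if the camera side stays towards −y. I keep this side about 8° off square, which keeps joint 6 inside its range, and let the pads square up the block as they close.

```bash
python3 -m crank '[8.5,0,0,0,0.1, 8.5,1.5,-0.5,0,0, 8.5,1.5,-0.5,0,0, 8.5,0,0,0,0, 8.5,0,0,0,0, 8.5,0,0,0,0, 8.5,0,0,0,0, 8.5,0,0,0,0]' |egrep "pos"; python3 go.py .4415 .115 .03
```

```text
position: [0.4346, 0.1191, 0.155]
tcp [0.4346 0.1191 0.155 ] xang -104.7 F [-0.6 -0.2 -0.7] w 0.0851 t 13.18 j6 -163.0
delta cm tool [-0.1  -0.64 12.51]
```

```bash
sed -i 's/s\["q"\]\[5\].round(0)/s["q"].round(1)/' go.py; python3 -m crank '[8.5,0,-0.64,0,0, 8.5,0,0,2.5,0, 8.5,0,0,2.5,0, 8.5,0,0,2.5,0, 8.5,0,0,2.5,0, 8.5,0,0,2.5,0, 8.5,0,0,0,0, 8.5,0,0,0,0]' |egrep "pos"; python3 go.py .4415 .115 -.015
```

```text
position: [0.4413, 0.1135, 0.0299]
tcp [0.4413 0.1135 0.0299] xang -104.7 F [0.2 0.6 1. ] w 0.0851 t 13.85 j6 [   0.5   25.4  102.9   -2.1   51.7 -163.5]
delta cm tool [-0.27  0.06  4.49]
```

```bash
python3 -m crank '[8.5,-0.2,0,1.2,0, 8.5,0,0,1.2,0, 8.5,0,0,1.2,0, 8.5,0,0,1.2,0, 8.5,0,0,0.6,0, 8.5,0,0,0.5,0, 8.5,0,0,0,0, 8.5,0,0,0,0]' |egrep "pos|ft"; python3 -m crank '[6.8,0,0,0,0, 6.8,0,0,0,0, 6.8,0,0,0,0, 6.8,0,0,0,0, 6.8,0,0,0,0, 6.8,0,0,0,0, 6.8,0,0,0,0, 6.8,0,0,0,0]' 20 |egrep "pos|ft|width|gripper"
```

```text
position: [0.4426, 0.1138, -0.0282]
ft_force: [-0.0, -0.5, 0.1]
position: [0.4427, 0.1138, -0.0277]
ft_force: [-2.2, 0.4, 8.0]
grip_width: 0.0736
gripper_force: 20.3
```

```bash
cat > blob.py <<'E'
from h import *
def blob(p,zt=.024,reg=None,lo=170):
    im=p["color"].astype(int);m=((im.min(2)>lo)&(im.max(2)-im.min(2)<30)).astype(np.uint8)
    if reg: k=np.zeros_like(m);k[reg[1]:reg[3],reg[0]:reg[2]]=1;m*=k
    m=cv2.morphologyEx(m,cv2.MORPH_CLOSE,np.ones((7,7)));m=cv2.morphologyEx(m,cv2.MORPH_OPEN,np.ones((5,5)))
    cs=sorted(cv2.findContours(m,0,2)[0],key=cv2.contourArea)[::-1][:3];out=[]
    for c in cs:
        b=cv2.boxPoints(cv2.minAreaRect(c));out.append((cv2.contourArea(c),b.mean(0).round(1),np.array([atz(p,v,zt)[:2] for v in b])))
    return out
E
python3 - <<'E'
from blob import *
np.set_printoptions(precision=4,suppress=True)
w=optics.get_image("wrist")
for a,c,W in blob(w):
    e=W-np.roll(W,1,0);print(a,c,W.mean(0),np.linalg.norm(e,axis=1).round(4),np.degrees(np.arctan2(e[:,1],e[:,0])).round(1))
from go import delta;delta([.44,.115,0])
print(find(w,"humbucker"))
E
```

```text
15656.5 [327.2 299.5] [0.4435 0.1182] [0.0379 0.0704 0.0369 0.0753] [-102.7  172.5   84.8   -6.8]
387.0 [168.5  12. ] [0.4657 0.0088] [0.0068 0.0096 0.0068 0.0098] [-112.   165.4   69.3  -14.6]
83.5 [ 7.9 90.3] [0.5255 0.0174] [0.002  0.0058 0.002  0.0058] [-106.4  175.9   74.4   -4. ]
tcp [ 0.4427  0.1138 -0.0277] xang -104.7 F [-2.   0.3  8.1] w 0.0736 t 15.23 j6 [   0.6   31.6  105.9   -2.4   42.2 -162.9]
delta cm tool [ 0.03  0.26 -2.77]
[(0.78, array([329.1, 291.8]))]
```

The block stayed at −7° and jammed on the pad corners rather than squaring up. So I turn it with the tool by −12°, release, turn the tool back by 7.5° and grip it square.

```bash
python3 -m crank '[6.8,0,0,0,0.105, 6.8,0,0,0,0.105, 6.8,0,0,0,0, 8.5,0,0,0,0, 8.5,0,0,0,0, 8.5,0,0,0,0, 8.5,0,0,0,-0.1, 8.5,0,0,0,-0.03]' |egrep "pos|ft|width"; python3 - <<'E'
from blob import *
np.set_printoptions(precision=4,suppress=True)
w=optics.get_image("wrist")
for a,c,W in blob(w)[:1]:
    e=W-np.roll(W,1,0);print(a,c,W.mean(0),np.linalg.norm(e,axis=1).round(4),np.degrees(np.arctan2(e[:,1],e[:,0])).round(1))
    from go import delta;delta(list(W.mean(0))+[-.0285])
E
```

```text
position: [0.4421, 0.1137, -0.0288]
ft_force: [0.0, 0.4, 0.4]
grip_width: 0.0853
15934.0 [325.5 301. ] [0.4436 0.118 ] [0.0754 0.0374 0.0704 0.0371] [ -19.3 -113.6  160.5   74.1]
tcp [ 0.4421  0.1137 -0.0288] xang -109.1 F [ 0.5  0.1 -0.7] w 0.085 t 16.0 j6 [   0.6   31.7  106.    -2.4   42.2 -158.6]
delta cm tool [-0.45 -0.   -0.04]
```

```bash
python3 -m crank '[6.8,0,0,0,0, 6.8,0,0,0,0, 6.8,0,0,0,0, 6.8,0,0,0,0, 6.8,0,0,0,0, 6.8,0,0,0,0, 6.8,0,0,0,0, 6.8,0,0,-0.2,0]' 20|egrep "pos|ft|width|gripper"; python3 -m crank '[6.8,0,0,-1,0, 6.8,0,0,-2,0, 6.8,0,0,-3,0, 6.8,0,0,-3,0, 6.8,0,0,-3,0, 6.8,0,0,-3,0, 6.8,0,0,-3,0, 6.8,0,0,-3,0]' 20|egrep "pos|ft|width|gripper"; python3 - <<'E'
from blob import *
np.set_printoptions(precision=4,suppress=True)
w=optics.get_image("wrist");z=env.observe()["position"][2]
for a,c,W in blob(w,z+.0285+.024)[:1]:
    e=W-np.roll(W,1,0);print(a,c,W.mean(0),np.linalg.norm(e,axis=1).round(4),np.degrees(np.arctan2(e[:,1],e[:,0])).round(1))
from go import delta;delta([.5,.4,.25])
E
```

```text
position: [0.4419, 0.1138, -0.0271]
ft_force: [-0.4, 0.2, -1.0]
grip_width: 0.0715
gripper_force: 23.9
position: [0.4408, 0.1198, 0.1845]
ft_force: [1.2, -0.2, -1.1]
grip_width: 0.0714
gripper_force: 23.9
16145.5 [325.7 301.3] [0.4412 0.1213] [0.0723 0.0365 0.0674 0.0362] [ -19.2 -113.5  160.6   74.2]
tcp [0.4433 0.12   0.1899] xang -109.3 F [1.9 0.9 4.8] w 0.0714 t 17.38 j6 [   1.4   13.2   89.3   -1.7   76.9 -158.9]
delta cm tool [-28.15   3.77  -6.73]
```

The block is lifted and held square (opening 71.5 mm), and its image stays at the same pixel. Next I carry it over the body, with yaw −146.4°.

```bash
python3 -m crank '[6.8,0,0,-2,0.108, 6.8,0,0,-2,0.108, 6.8,0,0,-2,0.108, 6.8,0,0,-1,0.108, 6.8,0,0,0,0.108, 6.8,0,0,0,0.108, 6.8,0,0,0,0, 6.8,0,0,0,0]' 20|egrep "width"; python3 go.py .5597 .4551 .25
```

```text
grip_width: 0.0712
tcp [0.4409 0.1217 0.2526] xang -146.3 F [-0.6 -0.2 -0.6] w 0.0712 t 18.05 j6 [   1.6   10.5   82.1   -1.6   87.3 -122.1]
delta cm tool [-28.4   21.12  -0.66]
```

```bash
python3 -m crank '[6.8,-3.1,2.3,0,0, 6.8,-3.1,2.3,0,0, 6.8,-3.1,2.3,0,0, 6.8,-3.1,2.3,0,0, 6.8,-3.1,2.3,0,0, 6.8,-3.1,2.3,0,0, 6.8,-3.1,2.3,0,0, 6.8,-3.1,2.3,0,0]' |egrep "width"; python3 go.py .5597 .4551 .145
```

```text
grip_width: 0.0717
tcp [0.5462 0.4139 0.2444] xang -146.2 F [ 0.9 -0.8 -0.5] w 0.0717 t 18.72 j6 [ 27.9  36.   42.9  -1.6 101.8 -96.2]
delta cm tool [-3.55  2.93  9.82]
```

```bash
python3 -m crank '[6.8,-1.8,1.45,0,0.003, 6.8,-1.75,1.5,0,0, 6.8,0,0,2.5,0, 6.8,0,0,2.5,0, 6.8,0,0,2.5,0, 6.8,0,0,1.8,0, 6.8,0,0,0,0, 6.8,0,0,0,0]' |egrep "width"; python3 go.py .5597 .4551 .125
```

```text
grip_width: 0.0714
tcp [0.5595 0.4534 0.1503] xang -146.5 F [ 0.8 -0.1  0. ] w 0.0714 t 19.38 j6 [ 30.2  42.3  45.6  -1.5  92.9 -93.3]
delta cm tool [-0.15  0.2   2.52]
```

```bash
python3 -m crank '[6.8,-0.1,0.2,0.8,0, 6.8,0,0,0.8,0, 6.8,0,0,0.5,0, 6.8,0,0,0.3,0, 6.8,0,0,0.2,0, 6.8,0,0,0.1,0, 6.8,0,0,0,0, 6.8,0,0,0,0]' |egrep "ft|pos"
```

```text
position: [0.5596, 0.4551, 0.1242]
ft_force: [-0.2, 0.9, -0.7]
```

```bash
python3 -m crank '[6.8,0,0,0.2,0, 6.8,0,0,0.2,0, 6.8,0.1,0,0.15,0, 6.8,0.1,0,0.15,0, 6.8,0.1,0,0.15,0, 6.8,0.1,0,0.15,0, 6.8,0,0,0,0, 6.8,0,0,0,0]' |egrep "ft|pos|width|gripper_f"; cat > pnp.py <<'E'
from fit import *
def tilt(p,lo=150):
    im=p["color"].astype(int);m=((im.min(2)>lo)&(im.max(2)-im.min(2)<35)).astype(np.uint8)
    k=np.zeros_like(m);k[200:,200:450]=1;m*=k
    m=cv2.morphologyEx(m,cv2.MORPH_CLOSE,np.ones((9,9)));m=cv2.morphologyEx(m,cv2.MORPH_OPEN,np.ones((5,5)))
    c=max(cv2.findContours(m,0,2)[0],key=cv2.contourArea);h=cv2.convexHull(c);e=.01
    while len(q:=cv2.approxPolyDP(h,e*cv2.arcLength(h,True),True))>4:e+=.005
    q=q.reshape(-1,2).astype(float);print("area",cv2.contourArea(c),"quad",q.tolist())
    if len(q)<4:return
    i=q[:,1].argsort();t=q[i[:2]][q[i[:2],0].argsort()];b=q[i[2:]][q[i[2:],0].argsort()]
    q=np.array([t[0],t[1],b[1],b[0]]);R0=Rr(np.load("route.npy")[3])
    O=np.array([(-.019,-.036,0),(-.019,.036,0),(.019,.036,0),(.019,-.036,0)]) # img left=-y, top=-x
    n,rs,ts,er=cv2.solvePnPGeneric(O,q,np.array(p["intrinsics"],float),np.array(p["distortion"],float),flags=cv2.SOLVEPNP_IPPE)
    T=np.array(p["pose"]);F=np.diag([1,-1,-1.]);r0=np.load("route.npy")
    for r,t_,e_ in zip(rs,ts,er):
        R=T[:3,:3]@F@cv2.Rodrigues(r)[0];c=T[:3,:3]@F@t_.ravel()+T[:3,3];Q=R0.T@R
        print("err",e_.round(2),"top centre in route mm",(R0.T@(c-r0[:3])*1000).round(1),"normal in route",Q[:,2].round(3),"yaw",np.degrees(np.arctan2(Q[1,0],Q[0,0])).round(1),"tiltworld",np.degrees(np.arccos(R[2,2])).round(1))
if __name__=="__main__":
    tilt(optics.get_image("wrist"))
E
python3 pnp.py
```

```text
position: [0.5571, 0.453, 0.1166]
ft_force: [-1.6, -0.5, 9.1]
grip_width: 0.0712
gripper_force: 26.2
area 17419.5 quad [[232.0, 257.0], [420.0, 260.0], [418.0, 353.0], [236.0, 352.0]]
err [0.79] top centre in route mm [49.9  0.4 27. ] normal in route [ 0.356 -0.023  0.934] yaw 0.6 tiltworld 9.2
err [6.85] top centre in route mm [48.1  1.2 27.8] normal in route [-0.418  0.063  0.906] yaw 1.7 tiltworld 54.8
```

It has contacted and is rotating in the grip, now about 9° tilted. Continue.

```bash
python3 -m crank '[6.8,0.1,0,0.15,0, 6.8,0.1,0,0.15,0, 6.8,0.1,0,0.15,0, 6.8,0.1,0,0.15,0, 6.8,0.1,0,0.15,0, 6.8,0.1,0,0.15,0, 6.8,0,0,0,0, 6.8,0,0,0,0]' |egrep "ft|pos|width|gripper_f"; python3 pnp.py
```

```text
position: [0.5524, 0.4496, 0.1076]
ft_force: [0.2, -0.5, 8.8]
grip_width: 0.0715
gripper_force: 27.9
area 18580.5 quad [[234.0, 259.0], [418.0, 261.0], [422.0, 360.0], [231.0, 361.0]]
err [1.14] top centre in route mm [41.7  0.3 23.6] normal in route [ 0.199 -0.009  0.98 ] yaw 0.6 tiltworld 18.5
err [3.51] top centre in route mm [40.5  0.9 23.6] normal in route [-0.281  0.05   0.959] yaw 1.2 tiltworld 46.4
```

```bash
python3 -m crank '[6.8,0.12,0,0.15,0, 6.8,0.12,0,0.15,0, 6.8,0.12,0,0.15,0, 6.8,0.12,0,0.15,0, 6.8,0.12,0,0.15,0, 6.8,0.12,0,0.15,0, 6.8,0,0,0,0, 6.8,0,0,0,0]' |egrep "ft|pos|width|gripper_f"; python3 pnp.py
```

```text
position: [0.5481, 0.4466, 0.1026]
ft_force: [-0.0, 0.9, 24.3]
grip_width: 0.0713
gripper_force: 30.0
area 13150.0 quad [[418.0, 277.0], [420.0, 363.0], [230.0, 361.0], [244.0, 297.0]]
err [6.1] top centre in route mm [38.4  0.1 17.7] normal in route [-0.742 -0.129  0.658] yaw -3.0 tiltworld 78.5
err [8.35] top centre in route mm [40.4  3.  20.9] normal in route [0.619 0.21  0.757] yaw -8.1 tiltworld 15.2
```

```bash
python3 -m crank '[6.8,0,0,-0.2,0, 6.8,0,0,-0.15,0, 6.8,0,0,0,0, 6.8,0,0,0,0, 6.8,0,0,0,0, 6.8,0,0,0,0, 6.8,0,0,0,0, 6.8,0,0,0,0]' |egrep "ft|pos"; python3 - <<'E'
from pnp import *
w=optics.get_image("wrist")
for lo in(70,90,110,130):tilt(w,lo)
E
```

```text
position: [0.546, 0.4453, 0.1016]
ft_force: [-1.1, -1.6, 9.6]
area 21500.5 quad [[449.0, 281.0], [420.0, 364.0], [231.0, 363.0], [220.0, 257.0]]
err [4.86] top centre in route mm [34.3  3.2 37.4] normal in route [0.541 0.095 0.836] yaw -7.8 tiltworld 6.2
err [18.88] top centre in route mm [31.1  0.4 43.6] normal in route [-0.654 -0.118  0.747] yaw -9.9 tiltworld 71.3
area 20575.5 quad [[425.0, 354.0], [232.0, 363.0], [201.0, 285.0], [418.0, 259.0]]
err [1.38] top centre in route mm [34.3 -2.9 36.2] normal in route [ 0.623 -0.058  0.78 ] yaw 12.2 tiltworld 9.2
err [15.38] top centre in route mm [30.9  1.  41. ] normal in route [-0.718  0.154  0.679] yaw 19.9 tiltworld 76.8
area 20000.5 quad [[233.0, 261.0], [419.0, 260.0], [420.0, 364.0], [232.0, 363.0]]
err [1.64] top centre in route mm [32.3  0.4 21.7] normal in route [0.04  0.02  0.999] yaw 0.5 tiltworld 27.8
err [3.16] top centre in route mm [31.9  0.6 21.8] normal in route [-0.132  0.035  0.991] yaw 0.8 tiltworld 37.7
area 19716.5 quad [[233.0, 261.0], [419.0, 261.0], [420.0, 364.0], [232.0, 363.0]]
err [1.19] top centre in route mm [32.5  0.3 21.7] normal in route [0.087 0.005 0.996] yaw 0.4 tiltworld 25.0
err [3.56] top centre in route mm [31.9  0.7 21.8] normal in route [-0.18   0.047  0.982] yaw 0.8 tiltworld 40.5
```

Tilt is now about 27–30°, so it lies on the face, with its top centre at (32, 0.3) mm in route axes. Lift off the face, move 32 mm down the slope and check the pose over the slot.

```bash
python3 -m crank '[6.8,0.15,0,-0.3,0, 6.8,0.2,0,-0.35,0, 6.8,0.7,0,0.4,0, 6.8,0.7,0,0.4,0, 6.8,0.7,0,0.4,0, 6.8,0.7,0,0.4,0, 6.8,0,0,0,0, 6.8,0,0,0,0]' |egrep "ft|pos"; python3 - <<'E'
from pnp import *
w=optics.get_image("wrist")
for lo in(110,130,150):tilt(w,lo)
w=optics.get_image("wrist");tilt(w,130)
E
python3 go.py .5 .4 .1
```

```text
position: [0.5188, 0.4271, 0.0904]
ft_force: [-1.0, 0.5, -1.6]
area 19896.5 quad [[233.0, 261.0], [419.0, 260.0], [420.0, 364.0], [232.0, 363.0]]
err [1.64] top centre in route mm [-1.4  0.4 28.2] normal in route [0.044 0.02  0.999] yaw 0.5 tiltworld 27.5
err [3.16] top centre in route mm [-1.9  0.5 28.3] normal in route [-0.128  0.035  0.991] yaw 0.8 tiltworld 37.4
area 19610.0 quad [[233.0, 261.0], [419.0, 261.0], [420.0, 364.0], [232.0, 363.0]]
err [1.19] top centre in route mm [-1.2  0.2 28.2] normal in route [0.091 0.005 0.996] yaw 0.4 tiltworld 24.8
err [3.56] top centre in route mm [-1.9  0.6 28.3] normal in route [-0.176  0.047  0.983] yaw 0.8 tiltworld 40.2
area 3856.5 quad [[231.0, 352.0], [308.0, 324.0], [422.0, 342.0], [423.0, 358.0]]
err [10.73] top centre in route mm [12.7  7.   5.3] normal in route [-0.985 -0.012  0.174] yaw -61.8 tiltworld 110.0
err [24.03] top centre in route mm [12.4  7.8 16.6] normal in route [ 0.914 -0.051  0.402] yaw -16.3 tiltworld 36.4
area 19649.5 quad [[233.0, 261.0], [419.0, 261.0], [420.0, 364.0], [232.0, 363.0]]
err [1.19] top centre in route mm [-0.7  0.2 28.2] normal in route [0.091 0.005 0.996] yaw 0.4 tiltworld 24.8
err [3.56] top centre in route mm [-1.4  0.6 28.3] normal in route [-0.177  0.047  0.983] yaw 0.8 tiltworld 40.3
tcp [0.5193 0.4274 0.0907] xang -146.6 F [-0.2 -0.3 -1. ] w 0.0713 t 23.68 j6 [ 30.   39.5  61.3  -1.5  79.8 -93.1]
delta cm tool [ 3.14 -1.25 -0.86]
```

```bash
python3 -m crank '[6.8,-0.12,0,0,0, 6.8,-0.1,0,0.17,0, 6.8,-0.1,0,0.17,0, 6.8,-0.1,0,0.17,0, 6.8,-0.1,0,0.17,0, 6.8,-0.1,0,0.17,0, 6.8,0,0,0,0, 6.8,0,0,0,0]' |egrep "ft|pos"; python3 - <<'E'
from pnp import *
w=optics.get_image("wrist")
for lo in(110,130):tilt(w,lo)
E
```

```text
position: [0.5239, 0.4302, 0.0833]
ft_force: [-5.1, -3.5, 9.3]
area 19843.5 quad [[233.0, 261.0], [419.0, 260.0], [420.0, 364.0], [232.0, 363.0]]
err [1.64] top centre in route mm [ 0.2  0.1 19.1] normal in route [0.044 0.02  0.999] yaw 0.5 tiltworld 27.5
err [3.16] top centre in route mm [-0.3  0.3 19.2] normal in route [-0.129  0.035  0.991] yaw 0.8 tiltworld 37.4
area 19471.5 quad [[233.0, 261.0], [419.0, 261.0], [421.0, 362.0], [232.0, 363.0]]
err [0.47] top centre in route mm [ 0.4  0.2 19.4] normal in route [0.161 0.014 0.987] yaw 0.6 tiltworld 20.7
err [3.94] top centre in route mm [-0.6  0.4 19.6] normal in route [-0.243  0.032  0.97 ] yaw 1.2 tiltworld 44.1
```

It now sits about 2.6 mm lower than it did on the face, so its lower edge is inside the mouth. Release and look where it settles.

```bash
python3 -m crank '[7.6,0,0,0,0, 8.2,0,0,0,0, 8.5,0,0,0,0, 8.5,0,0,0,0, 8.5,0,0,-0.5,0, 8.5,0,0,-2,0, 8.5,0,0,-2,0, 8.5,0,0,0,0]' |egrep "ft|pos|width"; python3 - <<'E'
from pnp import *
w=optics.get_image("wrist")
for lo in(110,130):tilt(w,lo)
s=optics.get_image("scene");r=np.load("route.npy")
print(find(w,"humbucker"),find(s,"humbucker"),proj(s,r[:3]+Rr(r[3])@np.array([0,0,.01])))
E
```

```text
position: [0.5255, 0.4328, 0.1315]
ft_force: [-1.1, 0.1, 0.9]
grip_width: 0.0851
area 8988.5 quad [[257.0, 232.0], [396.0, 232.0], [393.0, 297.0], [261.0, 296.0]]
err [0.21] top centre in route mm [ 5.7  0.1 11.2] normal in route [0.524 0.003 0.852] yaw 0.2 tiltworld 1.6
err [4.22] top centre in route mm [ 4.2  0.4 12.4] normal in route [-0.395  0.043  0.918] yaw 1.7 tiltworld 53.3
area 8825.0 quad [[257.0, 232.0], [395.0, 233.0], [393.0, 295.0], [262.0, 296.0]]
err [0.61] top centre in route mm [ 5.5 -0.   9.9] normal in route [ 0.55  -0.01   0.835] yaw 1.0 tiltworld 3.5
err [4.29] top centre in route mm [ 4.   0.5 11.1] normal in route [-0.422  0.048  0.905] yaw 2.3 tiltworld 55.0
[(0.93, array([325.1, 257.2])), (0.55, array([  0. , 131.6]))] [(0.84, array([238.9, 162.4])), (0.81, array([394.4, 214.9]))] [236.96487861 164.98724691]
```

It settled with its upper side on the balls and its lower edge still on the lower rim: roughly level, top about 10 mm proud. I push the lower long side 3–4 mm up the slope with closed fingers so that the edge drops in.

```bash
python3 -m crank '[0,1,0,-1,0, 0,1.1,0,0,0, 0,0,0,0,0, 0,0,0,0,0, 0,0,0,0,0, 0,0,0,0,0, 0,0,0,0,0, 0,0,0,0,0]' 30 |egrep "ft|pos|width"; python3 go.py .5083 .4209 .0875
```

```text
position: [0.5066, 0.4205, 0.1369]
ft_force: [0.6, -0.6, -1.1]
grip_width: 0.0002
tcp [0.5066 0.4205 0.1369] xang -146.6 F [ 0.6 -0.6 -1.1] w 0.0002 t 25.93 j6 [ 30.1  35.9  60.4  -1.5  84.3 -93.1]
delta cm tool [-0.23  0.07  4.93]
```

```bash
python3 -m crank '[0,0,0.05,2,0, 0,0,0,2,0, 0,0,0,0.9,0, 0,-0.2,0,0,0, 0,-0.2,0,0,0, 0,-0.1,0,0,0, 0,-0.1,0,0,0, 0,0,0,0,0]' |egrep "ft|pos"; python3 - <<'E'
from pnp import *
w=optics.get_image("wrist")
for lo in(110,130):tilt(w,lo)
E
```

```text
position: [0.5106, 0.4222, 0.0889]
ft_force: [-5.4, -4.2, 0.4]
area 302.5 quad [[330.0, 345.0], [331.0, 373.0], [320.0, 373.0], [322.0, 345.0]]
err [0.78] top centre in route mm [  74.2   -9.3 -395.7] normal in route [-0.02   0.985  0.17 ] yaw -0.3 tiltworld 82.1
err [0.79] top centre in route mm [  74.2  -10.1 -395.5] normal in route [-0.039 -0.976  0.216] yaw -0.3 tiltworld 80.4
area 292.5 quad [[330.0, 345.0], [330.0, 373.0], [320.0, 373.0], [322.0, 346.0]]
err [0.52] top centre in route mm [  76.5  -10.8 -407.5] normal in route [-0.063 -0.977  0.206] yaw -1.5 tiltworld 81.5
err [0.84] top centre in route mm [  76.1   -9.9 -405.4] normal in route [0.005 0.986 0.166] yaw -1.6 tiltworld 81.6
```

```bash
python3 -m crank '[0,-0.1,0,0,0, 0,-0.1,0,0,0, 0,-0.1,0,0,0, 0,0,0,0,0, 0,0,0,0,0, 0,0,0,0,0, 0,0,0,0,0, 0,0,0,0,0]' |egrep "ft|pos"
```

```text
position: [0.5106, 0.4222, 0.0889]
ft_force: [-17.0, -13.4, 5.6]
```

The push is blocked. Held level, the block is wedged between the two rims, because its lower edge landed about 2 mm too low on the slope. I'll regrip it by the ends, tilt it again on the face above, and set it in about 2 mm farther up the slope.

```bash
python3 -m crank '[0,0.8,0,0,0, 0,0,0,-2.5,0, 8.5,0,0,-3,0, 8.5,-1,0,0,0, 8.5,-1.5,0,0,0, 8.5,-1,0,0,0, 8.5,0,0,0,0, 8.5,0,0,0,0]' 20 |egrep "ft|width"; python3 - <<'E'
from pnp import *
w=optics.get_image("wrist")
for lo in(110,130):tilt(w,lo)
E
python3 go.py .5307 .4358 .0885
```

```text
ft_force: [0.8, 0.0, -0.6]
grip_width: 0.0724
area 8365.5 quad [[392.0, 200.0], [388.0, 265.0], [262.0, 263.0], [259.0, 200.0]]
err [0.36] top centre in route mm [ 5.2 -0.  10.1] normal in route [0.511 0.023 0.859] yaw -0.8 tiltworld 1.5
err [3.21] top centre in route mm [ 4.2  0.1 11.1] normal in route [-0.199  0.037  0.979] yaw 0.6 tiltworld 41.5
area 8285.5 quad [[391.0, 201.0], [388.0, 264.0], [262.0, 262.0], [259.0, 200.0]]
err [0.37] top centre in route mm [ 5.  -0.3  9.4] normal in route [ 0.553 -0.001  0.833] yaw -0.5 tiltworld 3.6
err [3.19] top centre in route mm [ 3.8  0.  10.4] normal in route [-0.246  0.058  0.968] yaw 1.1 tiltworld 44.4
tcp [0.5361 0.4408 0.1433] xang -146.6 F [-0.3 -0.5 -0.5] w 0.0791 t 28.03 j6 [ 30.3  39.4  52.5  -1.5  88.7 -93. ]
delta cm tool [0.66 0.02 5.49]
```

```bash
python3 -m crank '[8.5,0.66,0,1,0, 8.5,0,0,2,0, 8.5,0,0,1.5,0, 8.5,0,0,0.7,0, 8.5,0,0,0.3,0, 6.8,0,0,0,0, 6.8,0,0,0,0, 6.8,0,0,0,0]' 30 |egrep "ft|pos|width"; python3 -m crank '[6.8,0,0,0,0, 6.8,0,0,0,0, 6.8,0,0,0,0, 6.8,0,0,0,0, 6.8,0,0,0,0, 6.8,0,0,-0.3,0, 6.8,0,0,-0.5,0, 6.8,0,0,-0.6,0]' 30 |egrep "ft|pos|width|gripper"; python3 - <<'E'
from pnp import *
w=optics.get_image("wrist")
for lo in(110,130):tilt(w,lo)
E
```

```text
position: [0.5312, 0.4353, 0.0889]
ft_force: [-1.9, -4.1, 0.9]
grip_width: 0.0708
position: [0.53, 0.436, 0.1014]
ft_force: [-4.2, -2.8, -3.4]
grip_width: 0.0712
gripper_force: 37.5
area 14810.5 quad [[236.0, 254.0], [415.0, 255.0], [413.0, 337.0], [243.0, 337.0]]
err [0.76] top centre in route mm [11.6  1.1 21.9] normal in route [ 0.503 -0.026  0.864] yaw 1.5 tiltworld 1.5
err [7.42] top centre in route mm [ 9.5  2.  23.3] normal in route [-0.506  0.063  0.86 ] yaw 3.0 tiltworld 60.5
area 14595.0 quad [[236.0, 254.0], [415.0, 256.0], [412.0, 338.0], [242.0, 336.0]]
err [0.66] top centre in route mm [11.7  1.  21.8] normal in route [ 0.511 -0.023  0.859] yaw 0.8 tiltworld 1.5
err [7.49] top centre in route mm [ 9.6  1.8 23.2] normal in route [-0.515  0.065  0.855] yaw 2.4 tiltworld 61.1
```

Regripped and lifted level. Now the tilt again on the face above.

```bash
python3 -m crank '[6.8,0,0,-2,0, 6.8,0,0,-2,0, 6.8,-1.4,0,0,0, 6.8,-1.4,0,0,0, 6.8,0,0,0,0, 6.8,0,0,0,0, 6.8,0,0,0,0, 6.8,0,0,0,0]' 20 |egrep "width|gripper"; python3 go.py .5538 .4511 .1285
```

```text
grip_width: 0.0711
gripper_force: 37.8
tcp [0.5537 0.4525 0.1417] xang -146.6 F [-0.3 -0.5 -0.5] w 0.0711 t 30.08 j6 [ 30.4  41.9  47.8  -1.5  90.9 -93. ]
delta cm tool [ 0.05 -0.09  1.32]
```

```bash
python3 -m crank '[6.8,0,-0.08,0.7,0, 6.8,0,0,0.6,0, 6.8,0.1,0,0.18,0, 6.8,0.1,0,0.18,0, 6.8,0.1,0,0.18,0, 6.8,0.1,0,0.18,0, 6.8,0.1,0,0.18,0, 6.8,0.1,0,0.18,0]' 20 |egrep "ft|pos|gripper"; python3 -m crank '[6.8,0.1,0,0.17,0, 6.8,0.1,0,0.17,0, 6.8,0.1,0,0.17,0, 6.8,0.1,0,0.17,0, 6.8,0.1,0,0.15,0, 6.8,0,0,0,0, 6.8,0,0,0,0, 6.8,0,0,0,0]' 20 |egrep "ft|pos|gripper"; python3 - <<'E'
from pnp import *
w=optics.get_image("wrist")
for lo in(110,130):tilt(w,lo)
E
```

```text
position: [0.5508, 0.4489, 0.1214]
ft_force: [-2.4, -2.0, 14.5]
gripper_force: 40.1
position: [0.5463, 0.4457, 0.1126]
ft_force: [-2.3, -0.7, 11.7]
gripper_force: 41.8
area 17566.5 quad [[238.0, 258.0], [415.0, 259.0], [418.0, 355.0], [235.0, 353.0]]
err [0.92] top centre in route mm [36.8  0.4 26. ] normal in route [ 0.234 -0.002  0.972] yaw 0.2 tiltworld 16.4
err [3.45] top centre in route mm [35.5  0.9 26. ] normal in route [-0.297  0.051  0.953] yaw 1.0 tiltworld 47.4
area 17350.5 quad [[238.0, 258.0], [415.0, 260.0], [418.0, 355.0], [235.0, 353.0]]
err [1.13] top centre in route mm [36.9  0.3 26. ] normal in route [ 0.253 -0.011  0.967] yaw 0.2 tiltworld 15.4
err [3.58] top centre in route mm [35.6  0.9 26. ] normal in route [-0.317  0.057  0.947] yaw 1.0 tiltworld 48.6
```

```bash
python3 -m crank '[6.8,0.12,0,0.17,0, 6.8,0.12,0,0.17,0, 6.8,0.12,0,0.17,0, 6.8,0.12,0,0.17,0, 6.8,0.12,0,0.17,0, 6.8,0.12,0,0.15,0, 6.8,0,0,0,0, 6.8,0,0,0,0]' 20 |egrep "ft|pos|gripper"; python3 - <<'E'
from pnp import *
w=optics.get_image("wrist")
for lo in(110,130):tilt(w,lo)
E
```

```text
position: [0.5425, 0.4427, 0.1062]
ft_force: [0.6, 1.3, 24.6]
gripper_force: 43.5
area 18238.5 quad [[415.0, 262.0], [419.0, 361.0], [232.0, 358.0], [240.0, 260.0]]
err [1.19] top centre in route mm [30.2  0.8 23.7] normal in route [0.12  0.074 0.99 ] yaw -0.9 tiltworld 23.4
err [1.74] top centre in route mm [29.4 -0.1 23.6] normal in route [-0.218 -0.024  0.976] yaw -0.4 tiltworld 42.6
area 17979.0 quad [[239.0, 262.0], [414.0, 262.0], [420.0, 360.0], [233.0, 359.0]]
err [1.46] top centre in route mm [30.6  0.3 23.5] normal in route [0.167 0.018 0.986] yaw 0.3 tiltworld 20.4
err [2.11] top centre in route mm [29.5  0.4 23.3] normal in route [-0.266  0.032  0.963] yaw 0.9 tiltworld 45.5
```

```bash
python3 -m crank '[6.8,0.18,0,0.15,0, 6.8,0.18,0,0.15,0, 6.8,0.18,0,0.15,0, 6.8,0,0,0,0, 6.8,0,0,0,0, 6.8,0,0,-0.2,0, 6.8,0,0,0,0, 6.8,0,0,0,0]' 20 |egrep "ft|pos|gripper"; python3 - <<'E'
from pnp import *
w=optics.get_image("wrist")
for lo in(110,120,130):tilt(w,lo)
E
python3 go.py .5 .4 .1
```

```text
position: [0.5366, 0.4386, 0.1013]
ft_force: [-1.1, -1.3, 16.6]
gripper_force: 43.5
area 18383.0 quad [[239.0, 263.0], [414.0, 263.0], [420.0, 363.0], [232.0, 362.0]]
err [0.9] top centre in route mm [22.6  0.3 22.9] normal in route [0.079 0.051 0.996] yaw 0.1 tiltworld 25.6
err [1.28] top centre in route mm [22.  -0.1 22.8] normal in route [-0.176  0.001  0.984] yaw 0.5 tiltworld 40.1
area 18346.5 quad [[239.0, 264.0], [414.0, 263.0], [420.0, 363.0], [232.0, 362.0]]
err [1.33] top centre in route mm [22.8  0.4 23. ] normal in route [0.116 0.066 0.991] yaw 0.0 tiltworld 23.6
err [1.59] top centre in route mm [22.  -0.2 22.8] normal in route [-0.214 -0.012  0.977] yaw 0.6 tiltworld 42.3
area 18181.5 quad [[239.0, 264.0], [415.0, 264.0], [420.0, 363.0], [232.0, 362.0]]
err [1.41] top centre in route mm [23.   0.6 23.4] normal in route [0.158 0.067 0.985] yaw -0.3 tiltworld 21.2
err [2.13] top centre in route mm [22.  -0.2 23.2] normal in route [-0.257 -0.017  0.966] yaw 0.3 tiltworld 44.9
tcp [0.5365 0.4386 0.1013] xang -146.6 F [-1.8 -1.2 16.8] w 0.0708 t 32.9 j6 [ 30.1  40.8  56.8  -1.5  82.6 -93.1]
delta cm tool [ 5.17 -1.21  0.19]
```

The edge widths (175 and 188 px) give a tilt of about 32°, so it really is flat on the face now. Last time the same check gives only 20°. Lift off and move over the slot.

```bash
python3 -m crank '[6.8,0.2,0,-0.4,0, 6.8,0.2,0,-0.4,0, 6.8,0.5,0,0.28,0, 6.8,0.5,0,0.28,0, 6.8,0.5,0,0.28,0, 6.8,0.3,0,0.17,0, 6.8,0,0,0,0, 6.8,0,0,0,0]' 20 |egrep "ft|pos"; cat >> pnp.py <<'E'
def w2(p,q):
    # tilt and centre from pickup edge widths: q = dl,dr (downslope edge), ul,ur (upslope edge)
    K=np.array(p["intrinsics"],float);D=np.array(p["distortion"],float);q=cv2.undistortPoints(np.array(q,float).reshape(-1,1,2),K,D).reshape(-1,2)
    T=np.array(p["pose"]);r=np.load("route.npy");A=Rr(r[3]);out=[]
    for a,b in((q[0],q[1]),(q[2],q[3])):
        d=.072/np.linalg.norm(b-a);m=(a+b)/2*d;out.append(A.T@(T[:3,:3]@np.array([m[0],-m[1],-d])+T[:3,3]-r[:3])*1000)
    e=out[1]-out[0];print("edges mm",out[0].round(1),out[1].round(1),"centre",((out[0]+out[1])/2).round(1),"len",np.linalg.norm(e).round(1),"tilt off face",np.degrees(np.arctan2(e[2],e[0])).round(1))
E
python3 - <<'E'
from pnp import *
w=optics.get_image("wrist")
for lo in(110,120,130):tilt(w,lo)
w2(w,[(239,264),(414,263.5),(232,362),(420,363)])
E
```

```text
position: [0.5165, 0.4254, 0.0952]
ft_force: [-0.6, -0.0, -1.5]
area 18346.0 quad [[239.0, 263.0], [415.0, 263.0], [420.0, 363.0], [233.0, 362.0]]
err [0.61] top centre in route mm [-0.9  0.6 29.4] normal in route [0.088 0.051 0.995] yaw 0.1 tiltworld 25.1
err [1.66] top centre in route mm [-1.5  0.2 29.3] normal in route [-0.17  -0.003  0.985] yaw 0.4 tiltworld 39.8
area 18300.0 quad [[239.0, 264.0], [414.0, 263.0], [420.0, 363.0], [233.0, 362.0]]
err [0.9] top centre in route mm [-0.8  0.4 28.9] normal in route [0.103 0.035 0.994] yaw 0.3 tiltworld 24.2
err [1.61] top centre in route mm [-1.4  0.3 28.8] normal in route [-0.185  0.017  0.983] yaw 0.8 tiltworld 40.7
area 18112.5 quad [[239.0, 264.0], [415.0, 264.0], [420.0, 363.0], [233.0, 362.0]]
err [1.05] top centre in route mm [-0.6  0.6 29.3] normal in route [0.15  0.043 0.988] yaw -0.0 tiltworld 21.5
err [2.16] top centre in route mm [-1.5  0.3 29.2] normal in route [-0.233  0.005  0.972] yaw 0.5 tiltworld 43.5
edges mm [-19.7   0.1  29. ] [17.7  0.3 29.5] centre [-1.   0.2 29.2] len 37.4 tilt off face 0.8
```

Over the slot it is tilted within 1° of the face, with its centre at (−1.0, 0.2). Nudge it 1.3 mm up the slope and lower straight in.

```bash
python3 -m crank '[6.8,-0.11,0,-0.06,0, 6.8,-0.1,0,0.17,0, 6.8,-0.1,0,0.17,0, 6.8,-0.1,0,0.17,0, 6.8,-0.1,0,0.17,0, 6.8,-0.1,0,0.17,0, 6.8,0,0,0,0, 6.8,0,0,0,0]' 20 |egrep "ft|pos"; python3 - <<'E'
from pnp import *
w=optics.get_image("wrist")
tilt(w,115)
E
```

```text
position: [0.5218, 0.4286, 0.0872]
ft_force: [0.1, 0.4, -0.4]
area 18314.5 quad [[239.0, 264.0], [414.0, 263.0], [420.0, 363.0], [231.0, 361.0]]
err [1.74] top centre in route mm [-0.3 -0.5 19.7] normal in route [-0.245 -0.018  0.969] yaw 0.3 tiltworld 44.2
err [1.92] top centre in route mm [ 0.6  0.3 20. ] normal in route [0.166 0.074 0.983] yaw -0.4 tiltworld 20.8
```

No contact force, and it is entering the mouth. Lower further.

```bash
python3 -m crank '[6.8,-0.1,0,0.17,0, 6.8,-0.1,0,0.17,0, 6.8,-0.1,0,0.17,0, 6.8,0,0,0,0, 7.5,0,0,0,0, 8.5,0,0,0,0, 8.5,0,0,0,0, 8.5,0,0,0,0]' 20 |egrep "ft|pos|width"; python3 -m crank '[8.5,0,0,0,0, 8.5,0,0,-0.5,0, 8.5,0,0,-2,0, 8.5,0,0,-2,0, 8.5,0,0,-1.5,0, 0,0,0,0,0, 0,0,0,0,0, 0,0,0,0,0]' 30 |egrep "ft|pos|width"; python3 - <<'E'
from pnp import *
w=optics.get_image("wrist")
for lo in(110,130):tilt(w,lo)
E
python3 go.py .5375 .4403 .13
```

```text
position: [0.5243, 0.4302, 0.0824]
ft_force: [0.7, -0.0, 0.3]
grip_width: 0.0847
position: [0.5236, 0.4316, 0.1411]
ft_force: [0.8, 0.0, -0.7]
grip_width: 0.0511
area 8085.5 quad [[264.0, 220.0], [388.0, 220.0], [384.0, 286.0], [268.0, 285.0]]
err [1.99] top centre in route mm [-0.4 -1.8  3.1] normal in route [ 0.137 -0.187  0.973] yaw 0.4 tiltworld 24.3
err [2.32] top centre in route mm [-0.4  0.7  3.3] normal in route [0.082 0.241 0.967] yaw 0.5 tiltworld 28.5
area 7965.5 quad [[264.0, 220.0], [388.0, 221.0], [384.0, 286.0], [269.0, 285.0]]
err [2.04] top centre in route mm [-0.3 -1.7  2. ] normal in route [ 0.186 -0.183  0.965] yaw 0.7 tiltworld 21.7
err [2.57] top centre in route mm [-0.5  0.8  2.2] normal in route [0.032 0.233 0.972] yaw 0.9 tiltworld 31.0
tcp [0.5236 0.4315 0.1408] xang -146.6 F [-0.1  0.3 -0.9] w 0.0434 t 35.72 j6 [ 30.2  37.9  55.8  -1.5  87.  -93.1]
delta cm tool [-1.66 -0.01  1.06]
```

It is in the slot, parallel to the face, resting on the balls. Now press along the slot axis with closed fingers at its centre.

```bash
python3 go.py .5217 .4298 .1035
```

```text
tcp [0.5236 0.4315 0.1408] xang -146.6 F [-0.1  0.3 -0.9] w 0.0434 t 35.72 j6 [ 30.2  37.9  55.8  -1.5  87.  -93.1]
delta cm tool [0.19 0.05 3.74]
```

```bash
python3 -m crank '[0,0.19,0.05,0,0, 0,0,0,0,0, 0,0,0,0,0, 0,0,0,0,0, 0,0,0,1.5,0, 0,0,0,1.5,0, 0,0,0,0.7,0, 0,0,0,0,0]' 30 |egrep "ft|pos|width"; python3 -m crank '[0,-0.12,0,0.2,0, 0,-0.12,0,0.2,0, 0,-0.12,0,0.2,0, 0,-0.12,0,0.2,0, 0,-0.1,0,0.17,0, 0,-0.1,0,0.17,0, 0,-0.1,0,0.17,0, 0,0,0,0,0]'  |egrep "ft|pos|width"
```

```text
position: [0.5216, 0.4297, 0.1034]
ft_force: [0.4, -0.0, -0.2]
grip_width: -0.0003
position: [0.529, 0.4342, 0.0925]
ft_force: [-1.6, -1.1, 3.8]
grip_width: -0.0
```

```bash
python3 -m crank '[0,-0.08,0,0.14,0, 0,-0.08,0,0.14,0, 0,-0.08,0,0.14,0, 0,-0.08,0,0.14,0, 0,-0.08,0,0.14,0, 0,0,0,0,0, 0,0,0,0,0, 0,0,0,0,0]'  |egrep "ft|pos|width"
```

```text
position: [0.5294, 0.4344, 0.0918]
ft_force: [-27.8, -18.6, 46.4]
grip_width: -0.0
```

```bash
python3 -m crank '[0,-0.08,0,0.14,0, 0,-0.08,0,0.14,0, 0,-0.08,0,0.14,0, 0,0,0,0,0, 0,0,0,0,0, 0,0,0,0,0, 0,0,0,0,0, 0,0,0,0,0]'  |egrep "ft|pos|width"
```

```text
position: [0.5295, 0.4345, 0.0916]
ft_force: [-44.8, -30.9, 71.1]
grip_width: 0.0002
```

Solid stop at TCP z 0.0917. Back off and measure.

```bash
python3 -m crank '[0,0.24,0,-0.42,0, 0,0.4,0,-0.7,0, 0,0,0,-2,0, 0,0,0,-2,0, 0,1.5,0,-1,0, 0,1.5,0,0,0, 0,0,0,0,0, 0,0,0,0,0]'  |egrep "ft|pos|width"; python3 - <<'E'
from pnp import *
w=optics.get_image("wrist");r=np.load("route.npy");A=Rr(r[3])
im=w["color"].astype(int)
m=((im.min(2)>110)&(im.max(2)-im.min(2)<35)).astype(np.uint8);m=cv2.morphologyEx(m,cv2.MORPH_CLOSE,np.ones((7,7)));m=cv2.morphologyEx(m,cv2.MORPH_OPEN,np.ones((5,5)))
n,l,st,ce=cv2.connectedComponentsWithStats(m)
for i in range(1,n):
    if st[i,4]>1500:print("comp",st[i],ce[i].round(1))
print(find(w,"humbucker"))
for z in(0,.01):print(z,[proj(w,r[:3]+A@np.array([x,y,z])).round(1).tolist() for x,y in((-.019,-.036),(-.019,.036),(.019,.036),(.019,-.036),(0,0))])
E
```

```text
position: [0.5037, 0.419, 0.1425]
ft_force: [1.2, 0.6, 0.7]
grip_width: -0.0004
comp [ 281  146   93   46 4118] [327.5 168.9]
[(0.77, array([  6.9, 150. ])), (0.55, array([360.9, 277.5]))]
0 [[269.4, 256.6], [384.0, 257.4], [386.0, 321.4], [266.3, 320.0], [326.2, 288.1]]
0.01 [[266.5, 254.9], [386.2, 255.7], [388.5, 322.7], [263.0, 321.2], [325.8, 287.8]]
```

```bash
python3 -m crank '[8.5,-1.5,0,0,0, 8.5,-1,0,0,0, 8.5,0,0,0,0, 8.5,0,0,0,0, 8.5,0,0,0,0, 8.5,0,0,0,0, 8.5,0,0,0,0, 8.5,0,0,0,0]'  |egrep "pos|width"; python3 - <<'E'
from pnp import *
w=optics.get_image("wrist");r=np.load("route.npy");A=Rr(r[3]);import pickle;pickle.dump(w,open("w9.pkl","wb"))
for lo in(90,110,130):tilt(w,lo)
for z in(0,.01):print(z,[proj(w,r[:3]+A@np.array([x,y,z])).round(1).tolist() for x,y in((-.019,-.036),(-.019,.036),(.019,.036),(.019,-.036),(0,0))])
print(find(w,"humbucker"))
g=w["color"]
c=proj(w,r[:3]).astype(int);print([g[v,c[0]].tolist() for v in range(c[1]-46,c[1]+48,4)]);print([g[c[1],u].tolist() for u in range(c[0]-70,c[0]+72,5)])
E
python3 go.py .5 .4 .1
```

```text
position: [0.5243, 0.4327, 0.1424]
grip_width: 0.0851
area 7700.0 quad [[386.0, 219.0], [386.0, 282.0], [265.0, 280.0], [269.0, 217.0]]
err [0.51] top centre in route mm [-1.5 -0.5 -1.8] normal in route [-0.024 -0.077  0.997] yaw -1.3 tiltworld 31.7
err [0.84] top centre in route mm [-1.   0.7 -1.8] normal in route [0.268 0.126 0.955] yaw -1.7 tiltworld 16.0
area 7567.5 quad [[267.0, 219.0], [386.0, 219.0], [388.0, 280.0], [266.0, 280.0]]
err [1.12] top centre in route mm [-1.5  0.4 -0.3] normal in route [-0.191  0.045  0.981] yaw 1.2 tiltworld 41.1
err [1.23] top centre in route mm [-0.5  0.1 -0.3] normal in route [0.426 0.002 0.905] yaw 0.4 tiltworld 4.8
area 7478.0 quad [[268.0, 218.0], [385.0, 219.0], [387.0, 281.0], [265.0, 279.0]]
err [0.57] top centre in route mm [-1.8  0.  -2.1] normal in route [-0.133  0.041  0.99 ] yaw 0.3 tiltworld 37.7
err [1.37] top centre in route mm [-1.  -0.1 -1.9] normal in route [0.375 0.012 0.927] yaw -0.6 tiltworld 8.0
0 [[267.8, 219.3], [385.9, 219.8], [388.0, 284.1], [264.5, 283.0], [326.3, 250.8]]
0.01 [[264.6, 215.8], [388.2, 216.3], [390.6, 2
[... 476 characters left out ...]
8, 25, 27], [189, 148, 98], [190, 149, 101], [190, 149, 100]]
[[176, 137, 91], [158, 123, 85], [132, 121, 129], [158, 146, 155], [158, 147, 157], [158, 147, 156], [162, 150, 159], [162, 149, 160], [159, 149, 158], [160, 150, 160], [161, 150, 160], [162, 151, 160], [162, 151, 161], [161, 148, 157], [152, 140, 151], [149, 137, 148], [153, 140, 151], [161, 150, 160], [161, 149, 159], [161, 150, 160], [161, 149, 159], [163, 151, 160], [161, 148, 159], [159, 146, 158], [161, 148, 158], [161, 150, 159], [160, 149, 157], [122, 95, 67], [183, 144, 97]]
tcp [0.5244 0.4327 0.1423] xang -146.6 F [-0.8 -0.7 -0.6] w 0.0851 t 39.92 j6 [ 30.2  37.9  55.6  -1.5  87.1 -93.1]
delta cm tool [ 3.78 -1.28  4.32]
```

The pickup corners now match the predicted flush position within 1–3 px (lower edge 117.5 px against 118 predicted at flush, 123.6 if 10 mm proud). Both ends agree, so it is seated. Now push the knob in with closed fingers.

```bash
python3 -m crank '[0,1.6,-2.45,0,0, 0,1.6,-2.45,0,0, 0,1.6,-2.45,0,0, 0,0,0,0,0, 0,0,0,0,0, 0,0,0,0,0, 0,0,0,0,0, 0,0,0,0,0]' 30 |egrep "pos|width"; python3 go.py .4994 .355 .102
```

```text
position: [0.5247, 0.3459, 0.1445]
grip_width: -0.0001
tcp [0.5247 0.3459 0.1445] xang -146.6 F [-0.7 -0.2 -0.2] w -0.0001 t 40.58 j6 [ 23.3  32.5  65.6  -1.6  82.3 -99.9]
delta cm tool [1.56 2.26 4.21]
```

```bash
python3 -m crank '[0,1.56,2.26,0,0, 0,0,0,0,0, 0,0,0,2,0, 0,0,0,1.5,0, 0,0,0,0.7,0, 0,0,0,0,0, 0,0,0,0,0, 0,0,0,0,0]' |egrep "pos|ft"; python3 go.py .4994 .355 .092
```

```text
position: [0.5001, 0.3545, 0.1032]
ft_force: [-0.3, 0.6, -0.4]
tcp [0.5001 0.3545 0.1032] xang -146.6 F [-0.3  0.6 -0.4] w 0.0002 t 41.25 j6 [ 25.   33.   71.9  -1.6  75.5 -98. ]
delta cm tool [0.02 0.11 1.12]
```

Now lower 1 cm, then push along the slot axis.

```bash
python3 -m crank '[0,0,0.1,0.6,0, 0,0,0,0.5,0, 0,-0.1,0,0.17,0, 0,-0.1,0,0.17,0, 0,-0.1,0,0.17,0, 0,-0.1,0,0.17,0, 0,-0.1,0,0.17,0, 0,0,0,0,0]' |egrep "pos|ft"; python3 -m crank '[0,-0.1,0,0.17,0, 0,-0.1,0,0.17,0, 0,0,0,0,0, 0,0,0,0,0, 0,0,0,0,0, 0,0,0,0,0, 0,0,0,0,0, 0,0,0,0,0]' |egrep "pos|ft"
```

```text
position: [0.5034, 0.3572, 0.0823]
ft_force: [0.2, 0.3, -0.2]
position: [0.505, 0.3581, 0.0797]
ft_force: [-2.4, -3.1, 5.7]
```

```bash
python3 -m crank '[0,-0.1,0,0.17,0, 0,-0.1,0,0.17,0, 0,0,0,0,0, 0,0,0,0,0, 0,0,0,0,0, 0,0,0,0,0, 0,0,0,0,0, 0,0,0,0,0]' |egrep "pos|ft"
```

```text
position: [0.5053, 0.3583, 0.0792]
ft_force: [-16.3, -9.9, 28.0]
```

Solid stop at the height predicted for the knob fully in. Retract and compare the scene pictures numerically.

```bash
python3 -m crank '[0,0.3,0,-0.52,0, 0,0.3,0,-0.7,0, 0,0,0,-2.5,0, 0,0,0,-4,0, 0,3,0,-2.5,0, 0,4,0,0,0, 0,4,0,0,0, 0,0,0,0,0]' |egrep "pos|ft"; python3 - <<'E'
from pnp import *
import pickle
s=optics.get_image("scene");P=pickle.load(open("P0.pkl","rb"));s2,_=pickle.load(open("k2.pkl","rb"))
b=(238,180,266,204)
g=lambda p:cv2.cvtColor(p["color"],cv2.COLOR_RGB2GRAY).astype(np.float32)[b[1]:b[3],b[0]:b[2]]
a,o,n=g(P["scene"]),g(s2),g(s)
k=a[4:-4,5:-5]
print("diff now-start",np.abs(n-a).mean(),"now-out",np.abs(n-o).mean(),"start-out",np.abs(a-o).mean())
for nm,i in(("start",a),("out",o),("now",n)):
    m=cv2.matchTemplate(i,k,cv2.TM_CCOEFF_NORMED);print(nm,cv2.minMaxLoc(m)[1::2],m.round(2).max())
r=np.load("route.npy");A=Rr(r[3])
im=s["color"].astype(int)
print("scene humb",find(s,"humbucker"),proj(s,r[:3]).round(1),"single",find(s,"single_coil",1),"tape",find(s,"tape_roll",1),"sd",find(s,"screwdriver_stubby",1))
w=optics.get_image("wrist");print(find(w,"knob_top"),find(w,"humbucker"))
E
python3 go.py .4 .3 .25
```

```text
position: [0.4026, 0.2951, 0.1787]
ft_force: [1.1, 0.9, 0.6]
diff now-start 7.09375 now-out 18.440475 start-out 19.724703
start (1.0, (5, 4)) 1.0
out (0.8216952681541443, (5, 3)) 0.82
now (0.9992489218711853, (5, 4)) 1.0
scene humb [(0.83, array([396.8, 212.8])), (0.69, array([244. , 165.1]))] [238.2 166.5] single [(0.82, array([344.4, 349.4]))] tape [(0.83, array([251. , 259.3]))] sd [(0.52, array([308.9, 194.2]))]
[] [(0.83, array([ 33.8, 352. ]))]
tcp [0.4102 0.2986 0.1792] xang -146.6 F [-0.5 -0.1 -0.1] w 0.0001 t 44.32 j6 [ 23.6  19.   82.6  -1.6  78.8 -99.5]
delta cm tool [ 0.87  0.5  -7.09]
```

The knob matches its starting picture (correlation 0.999), and the tape, narrow pickup and screwdriver are where they were. One last flushness check from the scene camera.

```bash
python3 - <<'E'
from pnp import *
s=optics.get_image("scene");r=np.load("route.npy");A=Rr(r[3]);im=s["color"].astype(int)
m=((im.min(2)>110)&(im.max(2)-im.min(2)<35)).astype(np.uint8);k=np.zeros_like(m);k[145:185,210:270]=1;m*=k
c=max(cv2.findContours(m,0,2)[0],key=cv2.contourArea);h=cv2.convexHull(c);print(cv2.contourArea(c),cv2.boundingRect(c),cv2.boxPoints(cv2.minAreaRect(c)).round(1).tolist())
for z in(0,.005,.01):print(z,[proj(s,r[:3]+A@np.array([x,y,z])).round(1).tolist() for x,y in((-.019,-.036),(-.019,.036),(.019,.036),(.019,-.036))])
E
```

```text
156.0 (236, 159, 19, 16) [[235.8000030517578, 172.6999969482422], [239.8000030517578, 156.6999969482422], [254.1999969482422, 160.3000030517578], [250.1999969482422, 176.3000030517578]]
0 [[250.4, 175.6], [222.5, 171.8], [226.2, 157.6], [253.8, 161.1]]
0.005 [[249.9, 174.9], [221.9, 171.1], [225.5, 156.8], [253.3, 160.3]]
0.01 [[249.3, 174.2], [221.2, 170.4], [224.9, 156.0], [252.8, 159.6]]
```

```bash
python3 -c "
from rig import env
print(env.close_job())"
```

```text
the job is handed in; nothing more can be done
None
```

The job is handed in at about 44 s: knob pulled out, wide pickup pressed home and measured flush with the face, knob pushed back in, and the narrow pickup, tape and screwdriver undisturbed; wrist force peaked near 90 N, from fingertip pressing on the pickup, and no verdict came back.

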